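# Move the sample bottles on one station of the weighing round

## Robot

A 6-joint arm with a two-finger parallel gripper is mounted at the origin on the work surface. World frame = base frame: x ahead of the robot, y to its left, z up, the work surface at z = 0. Lengths are in m, angles in rad, forces in N, time in s.
With the tool pointing down it reaches from about 0.225 to 0.875 m from the base axis. Payload 3.4 kg.
Tool frame: the origin (TCP) lies midway between the tips of the shut fingers; the grasp point (between the pads) lies 19 mm behind it (r.tcp_to_grasp is the distance from the TCP to the grasp point, in m); z points along the fingers, x is the direction in which the jaws open and shut, and the axes are right-handed (so a half turn about z gives the same grasp; the last joint's range is limited). The gripper opens to 85 mm and grips with 20 to 120 N. Pads are 22 mm wide; open, the fingers measure 114 mm over their backs; the gripper's body (76 mm by 85 mm) begins 54 mm behind the grasp point. The pads swing forward as they close: fully open they stand 13 mm farther back than shut.
Start: joints at [1.187, 0.276, 1.505, -0, 1.361, -0.121], TCP at [0.149, 0.555, 0.231] pointing down, gripper open.
Joint ranges: [-2.89, 2.89], [-0.75, 2.08], [0.22, 2.7], [-1.18, 4.32], [0.11, 2.71], [-2.7, 2.7]. Speed limits (rad/s): [2.57, 2.57, 3.14, 3.14, 3.14, 3.14].

## Interface

Orientations are given as a unit quaternion [w, x, y, z].
In Python, from plant import r, vision, job_done, models gives the robot as it stands.
- The arm moves only by the shell command python3 -m pendant 'ROWS' [FORCE]. ROWS is JSON, a list of rows, each an object of numbers: "hand": the opening, from -1 (shut) to 1 (fully open); "dx", "dy", "dz": the shift along the world's x, y, z in cm; "wx", "wy", "wz": the turn, a rotation vector about the world's x, y, z in degrees. In form: [{"hand": .., "dx": .., "dy": .., "dz": .., "wx": .., "wy": .., "wz": ..}, ...]. A call has exactly 5 rows; each row shifts and turns the commanded pose from where the row before left it; what a row does not reach is not made up. A row lasts 1/12 s, in which the tool goes at most 41.7 mm and 7.16 degrees, less where a joint would pass 70% of its speed; a pose out of reach is approached as far as the arm can. A call is refused whole if a number of a shift passes 4.17 or a number of a turn 7.16, either way. A call with a gripper value outside its range is refused whole. The fingers move at their own pace and stop on an object; FORCE is the grip in N (left out, the last holds). Time passes only in rows, so rows that do not move let the fingers close, or fill a call up. It gives the time, the measured TCP pose, the force and the opening at its end, in the units of the state.
- r.get_obs(): the state, without advancing time (a new reading comes with each control period).
- vision.camera(name): name is "scene" or "top" or "wrist"; returns (picture, depth): 420x560x3 uint8, blue, green, red; 420x560 float32, m along the optical axis (not along the pixel's ray), 0 where there is no reading.
- vision.camera_model(name): a dict with "K" (3x3 intrinsics, pixels), "rvec" (rotation vector, rad) and "tvec" (3), from world to camera coordinates, as OpenCV has them; the wrist camera has in their place "mount" (4x4, takes a point from camera to tool coordinates, whose origin is the TCP and whose axes are the tool frame's). Camera axes: x right, y down, z forward; pixel columns grow to the right and rows downward; lengths in m; the calibration is good to about 2 mm. The wrist camera is an equidistant fisheye: a pixel r from the principal point sees the ray r / f radians off the axis. A picture is of the moment at which its call begins: read the wrist's pose just before it. camera_model takes no time and is no camera call.
- job_done(): hands the job in, once; it reports no verdict.
Trained networks look in the newest picture that a camera, given by its name, has taken for a name from the list of things; names that differ only in an ending like _2 or _b are one class to them, and where a whole thing is asked for, a point or a joint stands for the part that bears it (a point fixed in the world has none). Each returns a list of dicts, best first, with "confidence" (0 to 1); they miss things now and then, are a little off and sometimes report something else, mostly with a low value. They report only what shows in the picture. A call takes as long as a camera call.
- models.spot_in(camera, target): "rect" ([left, top, right, bottom] in pixels, round what is visible of it).
The state is a dict: "clock": time; "qpos": joint angles; "dq": joint speeds; "tau": joint torques, N m; "position": TCP position; "tool_rot": TCP orientation; "contact_force": force on the tool from outside, world axes, zero at the start; "ft_torque": the same for the moment, N m; "grip_width": finger opening in m.
Only numpy, scipy, OpenCV 4.12 (cv2) and the standard library are available. Lean on these libraries where they do the work, as an engineer would, in place of code of your own. Each camera call takes 0.05 s, during which the arm holds its last target.

## Task

The vented culture bottles go round three stations to follow their loss of weight: stirred, left to settle, weighed, stirred again. Move each bottle on by one: the one on the magnetic stirrer to the marble slab, the one on the slab to the balance, and the one on the balance to the stirrer, parking a bottle on the free cork mat on the way. Set each down upright in the middle of its new station, never drop a bottle or let one tip over, and leave the other things on the bench where they are.

Things in the scene. Friction and masses are not known exactly. Their poses are not given: they have to be found in the camera images.
- bottle_blue: 100 ml amber glass laboratory bottle, blue screw cap; at the start on the magnetic stirrer. Body 56 mm diameter to 56 mm height, shoulder to a 43 mm neck; the cap, a cylinder 52 mm in diameter from 74 to 100 mm above the bottle's underside, is the place to grip. Height 100 mm, mass 0.18 to 0.33 kg, loose, round (any yaw). Origin: centre of its underside, z up its axis.
- bottle_yellow: 100 ml amber glass laboratory bottle, yellow screw cap; at the start on the marble slab. Body 56 mm diameter to 56 mm height, shoulder to a 43 mm neck; the cap, a cylinder 52 mm in diameter from 74 to 100 mm above the bottle's underside, is the place to grip. Height 100 mm, mass 0.18 to 0.33 kg, loose, round (any yaw). Origin: centre of its underside, z up its axis.
- bottle_red: 100 ml amber glass laboratory bottle, red screw cap; at the start on the balance pan. Body 56 mm diameter to 56 mm height, shoulder to a 43 mm neck; the cap, a cylinder 52 mm in diameter from 74 to 100 mm above the bottle's underside, is the place to grip. Height 100 mm, mass 0.18 to 0.33 kg, loose, round (any yaw). Origin: centre of its underside, z up its axis.
- stirrer: Magnetic stirrer, white, 130 mm wide, with a round white ceramic plate 120 mm in diameter with a thin grey ring; in front (-x of its frame) a lower panel, 38 mm high, with a blue knob (52 mm high) and a display, reaching 113 mm from the plate centre. Fixed. Origin: on the bench directly below the plate centre; the plate's flat top is 60 mm above it; z up.
- balance: Precision balance, grey housing 150 mm wide and 210 mm deep, with a round stainless steel pan of 120 mm diameter; in front (-x of its frame) a black panel 41 mm high with a display, reaching 140 mm from the pan centre. Fixed, the pan does not give. Origin: on the bench directly below the pan centre; the pan's flat top is 55 mm above it; z up.
- slab: Marble settling slab, 130 x 130 mm square, on rubber feet. Fixed. Origin: on the bench below the slab's centre; its flat top is 32 mm above it; z up.
- cork_mat: Round brown cork mat, 120 mm diameter, empty at the start: the free spot for parking a bottle. Fixed. Origin: centre of its underside, on the bench; its flat top is 8 mm above it; z up.
- beaker: Bystander: empty glass beaker, 68 mm diameter, 85 mm high, loose, standing farther from the robot than the stations. Origin: centre of its underside.
- timer: Bystander: white bench timer lying flat, 45 x 66 x 20 mm, loose. Origin: centre of its underside.
- tube_rack: Bystander: small blue tube rack with capped tubes, 50 x 110 mm, 62 mm high, loose. Origin: centre of its underside.

How it is judged:
At the end, for the whole second after the job is handed in: The blue-capped bottle stands on the marble slab, the yellow-capped one on the balance pan and the red-capped one on the stirrer plate, each upright (within 0.1 rad), at rest on the surface (height within 6 mm) and within 15 mm of the station's centre (horizontal distance between bottle_blue and slab below 0.015 m and z of bottle_blue in the frame of slab between 0.026 and 0.038 m and angle between each of bottle_blue, bottle_yellow, bottle_red's own z axis and vertical below 0.1 rad and linear speed of each of bottle_blue, bottle_yellow, bottle_red below 0.02 m/s and angular speed of each of bottle_blue, bottle_yellow, bottle_red below 0.2 rad/s and horizontal distance between bottle_yellow and balance below 0.015 m and z of bottle_yellow in the frame of balance between 0.049 and 0.061 m and horizontal distance between bottle_red and stirrer below 0.015 m and z of bottle_red in the frame of stirrer between 0.054 and 0.066 m); the robot touches nothing.
It fails at once if a bottle is tipped more than 0.6 rad (angle between any of bottle_blue, bottle_yellow, bottle_red's own z axis and vertical above 0.6 rad).
It fails at once if a bottle is dropped: it falls freely, clear of the fingers, at more than 0.5 m/s (about 13 mm) ((contact force between the fingers and bottle_blue below 0.05 N and linear speed of bottle_blue above 0.5 m/s) or (contact force between the fingers and bottle_yellow below 0.05 N and linear speed of bottle_yellow above 0.5 m/s) or (contact force between the fingers and bottle_red below 0.05 N and linear speed of bottle_red above 0.5 m/s)).
It fails at once if the beaker, timer or tube rack is moved more than 30 mm or tipped over (distance of any of beaker, timer, tube_rack from where it was at the start of the episode above 0.03 m or angle between any of beaker, timer, tube_rack's own z axis and vertical above 0.5 rad).
It also fails if it takes over 112 s, if anything falls off the work surface, if the arm or the gripper's body presses on something with over 40 N, if the wrist force passes 120 N, or if a joint passes its speed limit or range.

## Working session

There is one attempt and no reset: what is moved stays moved. The work goes in short steps, Python scripts to look and compute and a shell command to move; the robot and the scene stay as the last step left them, time stands still between calls to the robot, and variables do not carry over. Pictures are saved under pics/ and viewed, and the job is handed in when it is done.

```bash
ls; mkdir -p pics; python3 - <<'E'
from plant import r, vision, models
import cv2
o=r.get_obs();print({k:o[k] for k in('clock','position','tool_rot','grip_width','contact_force')})
for n in("scene","top"):
    p,d=vision.camera(n);cv2.imwrite(f"pics/{n}0.png",p)
    print(n,vision.camera_model(n))
    for t in["bottle_blue","bottle_yellow","bottle_red","stirrer","balance","slab","cork_mat","beaker","timer","tube_rack"]:
        try:
            for x in models.spot_in(n,t)[:2]:print(t,[round(v) for v in x['rect']],round(x['confidence'],2))
        except Exception as e:print(t,e)
E
```

```text
pics
{'clock': 0.0, 'position': array([0.14916554, 0.55474065, 0.23041147]), 'tool_rot': array([ 4.68562385e-04,  7.93659534e-01,  6.08361430e-01, -8.33471326e-04]), 'grip_width': 0.08554462060174693, 'contact_force': array([ 0.49784749, -0.89026987, -0.30485711])}
scene {'K': array([[386.6090864 ,   0.        , 278.52061382],
       [  0.        , 386.6090864 , 214.54612283],
       [  0.        ,   0.        ,   1.        ]]), 'rvec': array([ 0.6868411 ,  2.55933623, -1.22659564]), 'tvec': array([ 0.53974334, -0.17160322,  1.1363556 ])}
bottle_blue [422, 239, 472, 305] 0.8
bottle_blue [176, 174, 199, 196] 0.18
bottle_yellow [255, 99, 271, 136] 0.93
bottle_red [320, 192, 353, 246] 0.66
stirrer [384, 260, 507, 346] 0.71
balance [290, 202, 410, 280] 0.97
slab [236, 123, 288, 151] 0.88
cork_mat [243, 179, 295, 207] 0.56
cork_mat [320, 189, 354, 243] 0.29
beaker [269, 287, 312, 351] 0.58
timer [173, 174, 196, 197] 0.92
timer [288, 202, 410, 282] 0.26
tube_rack [205, 217, 248, 270] 0.7
top {'K': array([[530.7630577 ,   0.        , 271.27235959],
       [  0.        , 530.7630577 , 209.71329726],
       [  0.        ,   0.        ,   1.        ]]), 'rvec': array([ 2.10409602, -2.12108513,  0.19977864]), 'tvec': array([0.00819592, 0.62927484, 1.44207395])}
bottle_blue [131, 239, 155, 262] 0.69
bottle_yellow [397, 256, 422, 277] 0.88
bottle_red [211, 220, 234, 243] 0.87
stirrer [128, 235, 178, 298] 0.75
balance [196, 212, 254, 286] 0.64
slab [383, 244, 432, 293] 0.74
cork_mat [298, 214, 337, 256] 0.98
beaker [167, 157, 194, 182] 0.93
beaker [127, 233, 177, 299] 0.32
timer [345, 161, 374, 182] 0.86
tube_rack [249, 156, 287, 181] 0.62
```

```bash
python3 - <<'E'
import cv2
p=cv2.imread("pics/top0.png");cv2.imwrite("pics/top0z.png",cv2.resize(p[130:320,100:460],None,fx=2.2,fy=2.2,interpolation=cv2.INTER_CUBIC))
E
```

```text
(no output)
```

View pics/top0z.png

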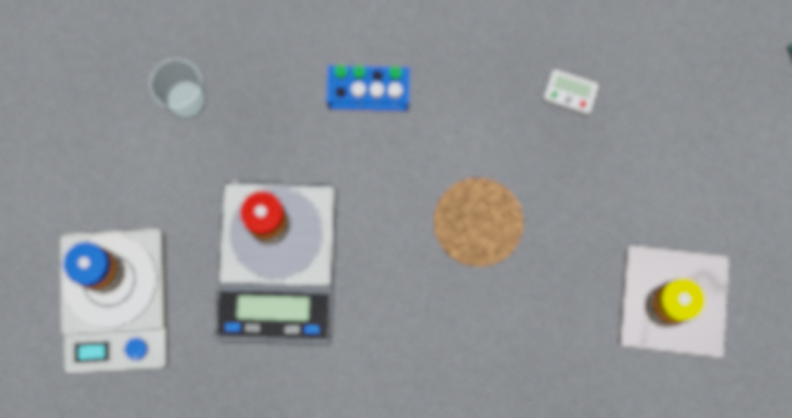

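View pics/scene0.png

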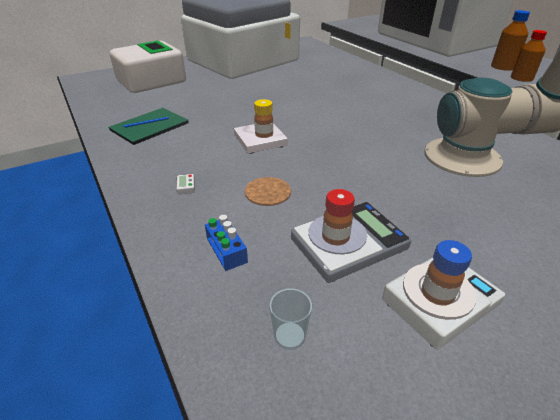

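The top view shows, in full-image pixels: the blue bottle at about (140,250), red (219,227), yellow (410,266), and the free cork mat at (318,231). The beaker, rack and timer stand in a row behind them. Next I'll segment these to get positions.

```bash
cat > h.py <<'E'
import numpy as np,cv2
from plant import r,vision,models
def cam(n):
    m=vision.camera_model(n);R=cv2.Rodrigues(np.array(m['rvec']))[0];return m['K'],R,np.array(m['tvec'])
def atz(n,uv,z):
    K,R,t=cam(n);uv=np.atleast_2d(np.array(uv,float));d=(np.linalg.inv(K)@np.c_[uv,np.ones(len(uv))].T).T@R
    c=-R.T@t;return c+d*((z-c[2])/d[:,2])[:,None]
def proj(n,P):
    K,R,t=cam(n);return cv2.projectPoints(np.atleast_2d(np.array(P,float)),cv2.Rodrigues(R)[0],t,K,None)[0].reshape(-1,2)
def capmask(p,c):
    h=cv2.cvtColor(p,cv2.COLOR_BGR2HSV);H,S,V=h[...,0].astype(int),h[...,1],h[...,2]
    s=(S>150)&(V>90)
    return {'red':s&((H<5)|(H>172)),'yellow':s&(H>22)&(H<36),'blue':s&(H>105)&(H<125)}[c]
E
python3 - <<'E'
from h import *
p,d=cv2.imread('pics/top0.png'),None
print('cam c',-cam('top')[1].T@cam('top')[2])
zt={'blue':.16,'yellow':.132,'red':.155}
rc={'blue':[131,239,155,262],'yellow':[397,256,422,277],'red':[211,220,234,243]}
for c in zt:
    l,t,R,b=rc[c];m=np.zeros(p.shape[:2],bool);m[t-4:b+4,l-4:R+4]=capmask(p,c)[t-4:b+4,l-4:R+4]
    m=m.astype(np.uint8)
    cs=max(cv2.findContours(m,0,2)[0],key=cv2.contourArea)
    (x,y),rad=cv2.minEnclosingCircle(cs)
    print(c,(x,y),rad,m.sum(),'xyz',atz('top',(x,y),zt[c])[0], 'z-.01',atz('top',(x,y),zt[c]-.013)[0])
    K,Rr,tt=cam('top')
# stations
h=cv2.cvtColor(p,cv2.COLOR_BGR2HSV)
def blob(m,roi):
    l,t,R,b=roi;mm=np.zeros(m.shape,np.uint8);mm[t:b,l:R]=m[t:b,l:R]*1
    return max(cv2.findContours(mm,0,2)[0],key=cv2.contourArea)
c=blob((h[...,1]>70)&(h[...,0]<25),(290,205,345,262));(x,y),rd=cv2.minEnclosingCircle(c);print('cork',x,y,rd,atz('top',(x,y),.008))
for nm,roi,z,th in(('slab',(375,236,440,300),.032,165),('stir',(120,228,182,304),.05,165),('bal',(190,205,260,292),.05,165)):
    c=blob(h[...,2]>th,roi);q=cv2.minAreaRect(c);bx=cv2.boxPoints(q);w=atz('top',bx,z);print(nm,q);print(w.round(3), w.mean(0).round(4))
E
```

```text
cam c [ 0.33261095 -0.01053045  1.53781999]
blue (139.0, 249.5) 9.34087085723877 199 xyz [0.50675202 0.34896457 0.16      ] z-.01 [0.50839507 0.35235648 0.147     ]
yellow (409.11712646484375, 265.9549560546875) 9.93807315826416 262 xyz [ 0.46071728 -0.3601156   0.132     ] z-.01 [ 0.46190191 -0.3633483   0.119     ]
red (218.88888549804688, 226.5) 9.233864784240723 223 xyz [0.56674878 0.14108245 0.155     ] z-.01 [0.56894993 0.14250777 0.142     ]
cork 317.06817626953125 230.5454559326172 20.229074478149414 [[ 0.57717294 -0.12939641  0.008     ]]
slab ((406.9590759277344, 266.4508361816406), (47.98394775390625, 47.80287170410156), 5.19442892074585)
[[ 0.409 -0.302  0.032]
 [ 0.543 -0.321  0.032]
 [ 0.529 -0.456  0.032]
 [ 0.395 -0.435  0.032]] [ 0.4691 -0.3788  0.032 ]
stir ((149.945556640625, 266.524658203125), (63.9146842956543, 46.95364761352539), 87.45519256591797)
[[0.561 0.419 0.05 ]
 [0.565 0.286 0.05 ]
 [0.386 0.272 0.05 ]
 [0.382 0.403 0.05 ]] [0.4734 0.3449 0.05  ]
bal ((225.2883758544922, 236.21438598632812), (50.33585739135742, 45.33928298950195), 2.12109637260437)
[[0.495 0.207 0.05 ]
 [0.625 0.204 0.05 ]
 [0.618 0.06  0.05 ]
 [0.489 0.065 0.05 ]] [0.557  0.1341 0.05  ]
```

```bash
python3 - <<'E'
import cv2,numpy as np
p=cv2.imread("pics/top0.png")
a=cv2.resize(p[225:305,118:188],None,fx=7,fy=7,interpolation=cv2.INTER_CUBIC)
b=cv2.resize(p[208:288,190:260],None,fx=7,fy=7,interpolation=cv2.INTER_CUBIC)
cv2.imwrite("pics/z1.png",cv2.resize(np.hstack([a,b]),(800,457)))
E
```

```text
(no output)
```

View pics/z1.png

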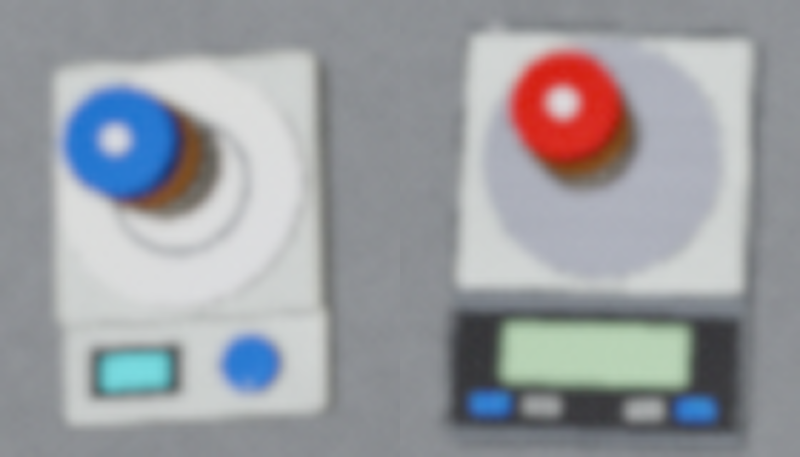

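```bash
python3 - <<'E'
from h import *
p=cv2.imread('pics/top0.png')
for nm,uv,z in(('stir',(149.3,256.5),.06),('bal',(225.1,235.6),.055),('slab',(406.5,266),.032),('cork',(317.1,230.5),.008)):
    w=atz('top',uv,z)[0];print(nm,w.round(4),'scene px',proj('scene',w).round(1), np.hypot(w[0],w[1]).round(3))
    th=np.linspace(0,2*np.pi,80);rr=.06
    for n in('top','scene'):
        if nm=='stir' and n=='top': im={'top':cv2.imread('pics/top0.png'),'scene':cv2.imread('pics/scene0.png')}
    if nm=='stir': big={n:cv2.resize(im[n],None,fx=4,fy=4,interpolation=cv2.INTER_CUBIC) for n in im}
    for n in big:
        q=proj(n,np.c_[w[0]+rr*np.cos(th),w[1]+rr*np.sin(th),0*th+z])
        cv2.polylines(big[n],[((q+.5)*4).astype(int)],1,(255,0,255),1)
for c,w,zb in(('blue',(.508,.350),.06),('yellow',(.461,-.361),.032),('red',(.568,.142),.055)):
    for n in big:
      for zz in(zb+.1,zb+.074):
        q=proj(n,np.c_[w[0]+.026*np.cos(th),w[1]+.026*np.sin(th),0*th+zz])
        cv2.polylines(big[n],[((q+.5)*4).astype(int)],1,(0,255,0),1)
t=big['top'];s=big['scene']
cv2.imwrite('pics/o1.png',t[820:1220,480:1060]);cv2.imwrite('pics/o2.png',t[820:1220,1160:1760]);cv2.imwrite('pics/o3.png',cv2.resize(s[360:1400,900:2060],(800,717))[:, :][117:])
E
```

```text
stir [0.4995 0.3453 0.06  ] scene px [[439.4 287.2]] 0.607
bal [0.5575 0.1342 0.055 ] scene px [[338.7 231. ]] 0.573
slab [ 0.4698 -0.3776  0.032 ] scene px [[260.3 132.2]] 0.603
cork [ 0.5773 -0.1295  0.008 ] scene px [[268.8 188.8]] 0.592
```

View pics/o1.png

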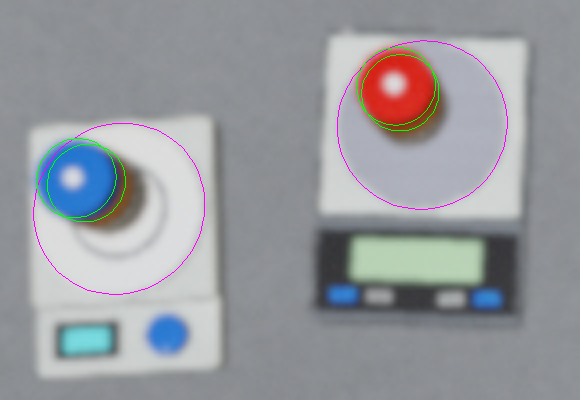

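View pics/o2.png

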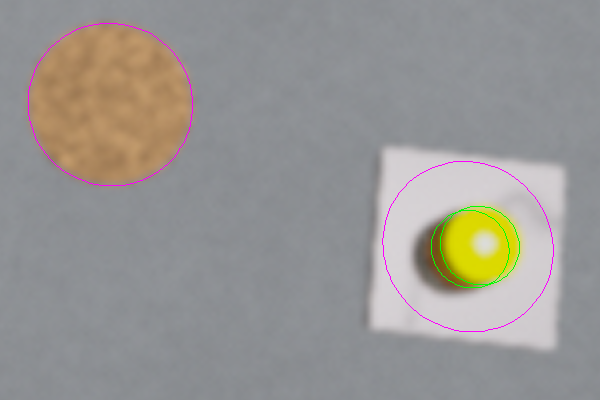

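View pics/o3.png

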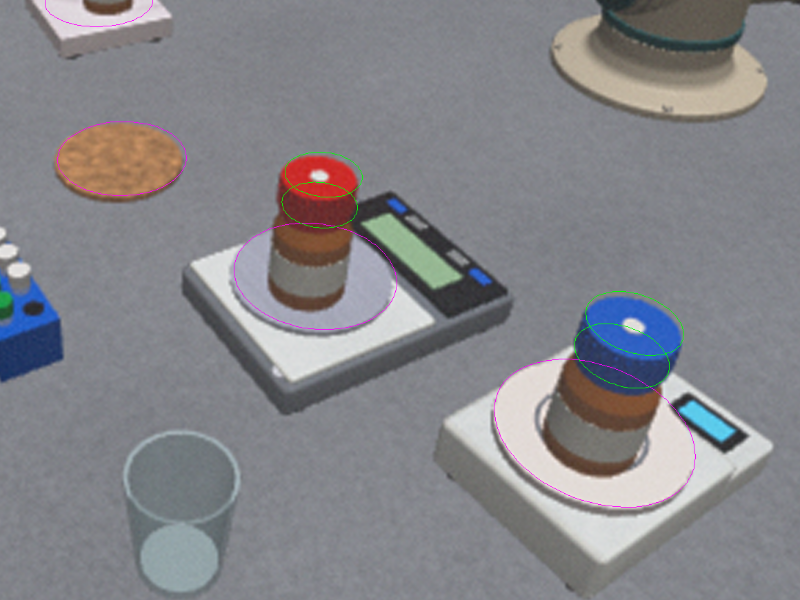

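```bash
python3 -m pendant '[{"hand":1,"dx":2.4,"dy":-1.37},{"hand":1,"dx":2.4,"dy":-1.37},{"hand":1,"dx":2.4,"dy":-1.37},{"hand":1,"dx":2.4,"dy":-1.37},{"hand":1,"dx":2.4,"dy":-1.37}]' 40
python3 -m pendant '[{"hand":1,"dx":2.4,"dy":-1.37},{"hand":1,"dx":2.4,"dy":-1.37},{"hand":1,"dx":2.4,"dy":-1.37},{"hand":1,"dx":2.4,"dy":-1.37},{"hand":1,"dx":2.4,"dy":-1.37}]'
python3 -m pendant '[{"hand":1,"dx":2.4,"dy":-1.37},{"hand":1,"dx":2.4,"dy":-1.37},{"hand":1,"dx":2.4,"dy":-1.37},{"hand":1,"dx":2.3,"dy":-1.37},{"hand":1,"dx":2.2,"dy":-1.37}]'
cat >> h.py <<'E'
from scipy.spatial.transform import Rotation as Rt
def wpose():
    o=r.get_obs();w,x,y,z=o['tool_rot'];T=np.eye(4);T[:3,:3]=Rt.from_quat([x,y,z,w]).as_matrix();T[:3,3]=o['position'];return T@np.array(vision.camera_model('wrist')['mount'])
def wproj(T,P):
    K=vision.camera_model('wrist')['K'];P=np.atleast_2d(P);c=(P-T[:3,3])@T[:3,:3]
    th=np.arctan2(np.hypot(c[:,0],c[:,1]),c[:,2]);ph=np.arctan2(c[:,1],c[:,0])
    return np.c_[K[0,0]*th*np.cos(ph)+K[0,2],K[1,1]*th*np.sin(ph)+K[1,2]]
def watz(T,uv,z):
    K=vision.camera_model('wrist')['K'];uv=np.atleast_2d(np.array(uv,float));a=(uv-[K[0,2],K[1,2]])/[K[0,0],K[1,1]]
    th=np.hypot(*a.T);ph=np.arctan2(a[:,1],a[:,0]);d=np.c_[np.sin(th)*np.cos(ph),np.sin(th)*np.sin(ph),np.cos(th)]@T[:3,:3].T
    return T[:3,3]+d*((z-T[2,3])/d[:,2])[:,None]
def circ(cx,cy,z,R,n=120):
    t=np.linspace(0,2*np.pi,n);return np.c_[cx+R*np.cos(t),cy+R*np.sin(t),0*t+z]
def wrist(name,circles):
    T=wpose();p,d=vision.camera('wrist');cv2.imwrite(f'pics/{name}_raw.png',p);np.savez(f'pics/{name}.npz',T=T,d=d)
    q=p.copy()
    for c in circles: cv2.polylines(q,[wproj(T,circ(*c)).round().astype(int)],1,(255,0,255),1)
    cv2.imwrite(f'pics/{name}.png',q);return T,p,d
E
python3 - <<'E'
from h import *
wrist('w1',[(.508,.35,.16,.026),(.4995,.3453,.06,.06),(.5575,.1342,.055,.06),(.5667,.141,.155,.026)])
o=r.get_obs();print(o['position'],o['tool_rot'],o['clock'],o['contact_force'])
print(vision.camera_model('wrist'))
E
```

```text
[0.14939552 0.55528575 0.23133688] [-1.16844558e-05  7.93647123e-01  6.08378370e-01  4.68835093e-05] 1.15 [-0.41649179 -0.79480345 -0.63266566]
{'K': array([[325.1922621 ,   0.        , 277.86286239],
       [  0.        , 325.1922621 , 209.18996313],
       [  0.        ,   0.        ,   1.        ]]), 'mount': array([[ 9.99999167e-01, -1.22560030e-03,  4.04646877e-04,
         1.05756771e-03],
       [ 1.07802172e-03,  9.65527185e-01,  2.60300005e-01,
        -6.70679650e-02],
       [-7.09721324e-04, -2.60299352e-01,  9.65527702e-01,
        -1.43240458e-01],
       [ 0.00000000e+00,  0.00000000e+00,  0.00000000e+00,
         1.00000000e+00]])}validation failed for argument at $[0]...
validation failed for argument at $[0]...
validation failed for argument at $[0]...
```

View pics/w1.png

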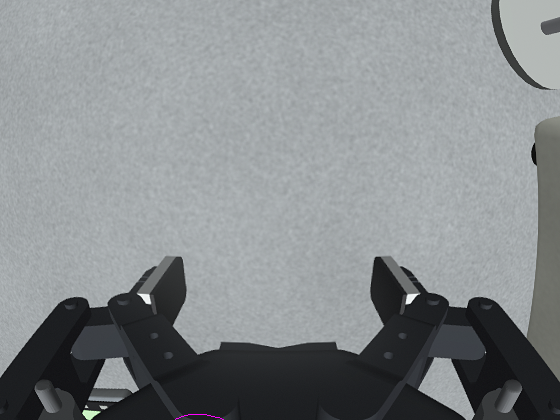

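Those calls were refused because each row needs all seven keys, so the arm has not moved. The wrist view shows only bare bench. I'll resend the rows in full.

```bash
python3 -m pendant '[{"hand":1,"dx":2.4,"dy":-1.37,"dz":0,"wx":0,"wy":0,"wz":0},{"hand":1,"dx":2.4,"dy":-1.37,"dz":0,"wx":0,"wy":0,"wz":0},{"hand":1,"dx":2.4,"dy":-1.37,"dz":0,"wx":0,"wy":0,"wz":0},{"hand":1,"dx":2.4,"dy":-1.37,"dz":0,"wx":0,"wy":0,"wz":0},{"hand":1,"dx":2.4,"dy":-1.37,"dz":0,"wx":0,"wy":0,"wz":0}]' 40
```

```text
clock: 1.57
position: [0.2703, 0.4861, 0.2314]
tool_rot: [-0.0, 0.794, 0.609, 0.0]
contact_force: [0.5, 0.2, -0.0]
grip_width: 0.0853
```

```bash
python3 -m pendant '[{"hand":1,"dx":2.4,"dy":-1.37,"dz":0,"wx":0,"wy":0,"wz":0},{"hand":1,"dx":2.4,"dy":-1.37,"dz":0,"wx":0,"wy":0,"wz":0},{"hand":1,"dx":2.4,"dy":-1.37,"dz":0,"wx":0,"wy":0,"wz":0},{"hand":1,"dx":2.4,"dy":-1.37,"dz":0,"wx":0,"wy":0,"wz":0},{"hand":1,"dx":2.4,"dy":-1.37,"dz":0,"wx":0,"wy":0,"wz":0}]'
python3 - <<'E'
from h import *
wrist('w2',[(.508,.35,.16,.026),(.4995,.3453,.06,.06)])
E
```

```text
clock: 1.98
position: [0.3905, 0.4175, 0.2314]
tool_rot: [-0.0, 0.794, 0.608, 0.0]
contact_force: [0.7, -0.3, 0.5]
grip_width: 0.0854
```

View pics/w2.png

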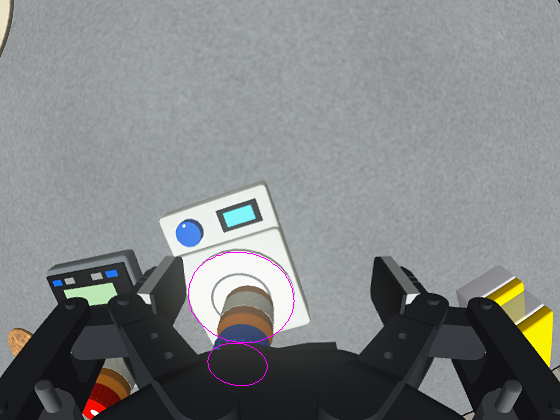

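The wrist view confirms the stirrer plate: the overlay ellipse centred near (241,297) matches it. The cap is partly hidden by the palm, so I'll refine the cap positions by combining the top and scene cameras.

```bash
python3 - <<'E'
from h import *
from scipy.optimize import minimize
# silhouette fit: IoU of projected cap (convex hull of two circles) w/ color mask, top+scene
im={n:cv2.imread(f'pics/{n}0.png') for n in('top','scene')}
S=8
def mask(n,c,roi):
    p=im[n];h=cv2.cvtColor(p,cv2.COLOR_BGR2HSV);H,s,V=h[...,0].astype(int),h[...,1],h[...,2]
    g=(s>110)&(V>50)
    m=(g&{'red':(H<6)|(H>170),'yellow':(H>20)&(H<38),'blue':(H>100)&(H<130)}[c]).astype(np.uint8)
    l,t,R,b=roi;m2=np.zeros_like(m);m2[t:b,l:R]=m[t:b,l:R]
    cs=max(cv2.findContours(m2,0,2)[0],key=cv2.contourArea);o=np.zeros_like(m);cv2.drawContours(o,[cs],-1,1,-1);return o
D={'blue':((127,236,160,266),(430,236,480,285),.06,(.507,.35)),'yellow':((393,250,426,281),(250,96,276,119),.032,(.461,-.361)),'red':((207,216,238,247),(322,188,358,222),.055,(.567,.141))}
for c,(rt,rs,zb,x0) in D.items():
    ms={n:mask(n,c,roi) for n,roi in(('top',rt),('scene',rs))}
    def cost(x,which=('top','scene')):
        e=0
        for n in which:
            P=np.r_[circ(x[0],x[1],zb+.1,.026,60),circ(x[0],x[1],zb+.074,.026,60)]
            hull=cv2.convexHull(((proj(n,P)+.5)*S-.5).astype(np.float32))
            y0,x0_,h_,w_=[0]*4
            b=rt if n=='top' else rs
            off=np.array([b[0]-10,b[1]-10]);W=(b[2]-b[0]+20)*S;Hh=(b[3]-b[1]+20)*S
            m=np.zeros((Hh,W),np.uint8);cv2.fillPoly(m,[(hull-off*S).round().astype(int)],1)
            t=cv2.resize(ms[n][off[1]:off[1]+Hh//S,off[0]:off[0]+W//S],(W,Hh),interpolation=cv2.INTER_NEAREST)
            e+=1-(m&t).sum()/(m|t).sum()
        return e
    for wh in(('top',),('scene',),('top','scene')):
        s=minimize(cost,x0,args=(wh,),method='Nelder-Mead',options=dict(initial_simplex=[x0,(x0[0]+.01,x0[1]),(x0[0],x0[1]+.01)]))
        print(c,wh,s.x.round(4),round(s.fun,3))
E
```

```text
blue ('top',) [0.5086 0.3525] 0.182
blue ('scene',) [0.5122 0.3527] 0.045
blue ('top', 'scene') [0.5111 0.3525] 0.257
yellow ('top',) [ 0.4614 -0.3627] 0.086
yellow ('scene',) [ 0.4667 -0.3633] 0.074
yellow ('top', 'scene') [ 0.4636 -0.3639] 0.224
red ('top',) [0.5683 0.1427] 0.132
red ('scene',) [0.5737 0.1449] 0.047
red ('top', 'scene') [0.5727 0.1442] 0.227
```

```bash
python3 -m pendant '[{"hand":1,"dx":2.4,"dy":-1.31,"dz":0,"wx":0,"wy":0,"wz":0},{"hand":1,"dx":2.4,"dy":-1.31,"dz":0,"wx":0,"wy":0,"wz":0},{"hand":1,"dx":2.4,"dy":-1.31,"dz":0,"wx":0,"wy":0,"wz":0},{"hand":1,"dx":2.4,"dy":-1.31,"dz":0,"wx":0,"wy":0,"wz":0},{"hand":1,"dx":2.4,"dy":-1.31,"dz":0,"wx":0,"wy":0,"wz":0}]'
python3 - <<'E'
from h import *
wrist('w3',[(.5105,.3525,.16,.026),(.5105,.3525,.134,.026),(.5015,.346,.06,.06)])
p,d=vision.camera('scene');cv2.imwrite('pics/s3.png',p)
E
```

```text
clock: 2.45
position: [0.5103, 0.3522, 0.2314]
tool_rot: [-0.0, 0.794, 0.608, 0.0]
contact_force: [-0.3, 0.5, -0.4]
grip_width: 0.0853
```

View pics/w3.png

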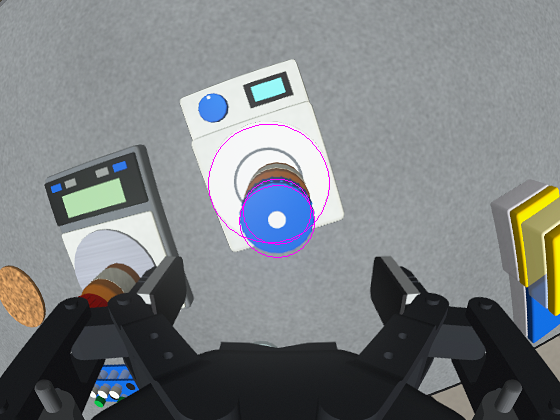

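View pics/s3.png

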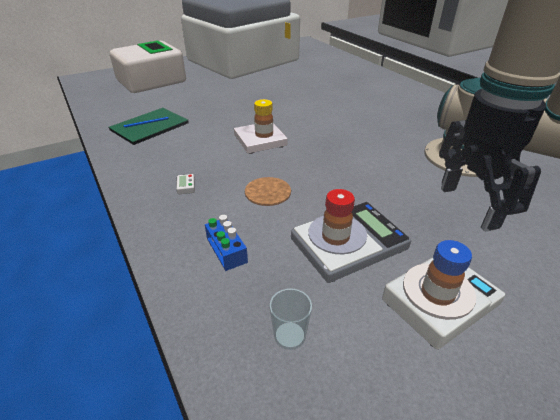

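```bash
python3 - <<'E'
from h import *
print(proj('scene',[(.510,.352,.231),(.510,.352,.16)]), r.get_obs()['position'])
z=np.load('pics/w3.npz');T=z['T'];print(T[:3,3],wproj(T,[(.5103,.3522,.2314),(.5103,.3522,.16),(.5103,.3522,.126)]))
print(z['d'][217,277], watz(T,[(277,216.5),(277,182),(242,217),(313,217),(277,251)],.16))
E
```

```text
[[468.53497372 214.47077741]
 [454.56543134 250.09193547]] [0.51312031 0.35076235 0.23087646]
[0.44584334 0.37059089 0.37461289] [[275.64397872 265.90093558]
 [276.2138875  221.99485496]
 [276.38347456 209.19134035]]
0.22209033 [[0.50662017 0.35376024 0.16      ]
 [0.48338332 0.36005498 0.16      ]
 [0.50067389 0.3303172  0.16      ]
 [0.51348137 0.37766743 0.16      ]
 [0.53135704 0.34705436 0.16      ]]
```

The wrist view shows the blue cap centred at pixel (277,217), which gives about (0.507, 0.354). That is within 4 mm of the fixed cameras, so I'll descend.

```bash
python3 -m pendant '[{"hand":1,"dx":-0.1,"dy":0,"dz":-1.1,"wx":0,"wy":0,"wz":0},{"hand":1,"dx":-0.1,"dy":0.05,"dz":-1.1,"wx":0,"wy":0,"wz":0},{"hand":1,"dx":0,"dy":0,"dz":-1.1,"wx":0,"wy":0,"wz":0},{"hand":1,"dx":0,"dy":0,"dz":-1.1,"wx":0,"wy":0,"wz":0},{"hand":1,"dx":0,"dy":0,"dz":-1.1,"wx":0,"wy":0,"wz":0}]'
python3 -m pendant '[{"hand":1,"dx":0,"dy":0,"dz":-1.0,"wx":0,"wy":0,"wz":0},{"hand":1,"dx":0,"dy":0,"dz":-1.0,"wx":0,"wy":0,"wz":0},{"hand":1,"dx":0,"dy":0,"dz":-1.0,"wx":0,"wy":0,"wz":0},{"hand":1,"dx":0,"dy":0,"dz":-1.0,"wx":0,"wy":0,"wz":0},{"hand":1,"dx":0,"dy":0,"dz":-1.0,"wx":0,"wy":0,"wz":0}]'
python3 - <<'E'
from h import *
wrist('w4',[])
E
```

```text
clock: 2.97
position: [0.506, 0.3536, 0.1747]
tool_rot: [-0.0, 0.793, 0.609, -0.001]
contact_force: [0.3, -0.5, 0.2]
grip_width: 0.0855
clock: 3.38
position: [0.5074, 0.3533, 0.1254]
tool_rot: [-0.0, 0.794, 0.608, 0.0]
contact_force: [-0.3, -0.7, 0.2]
grip_width: 0.0855
```

View pics/w4.png

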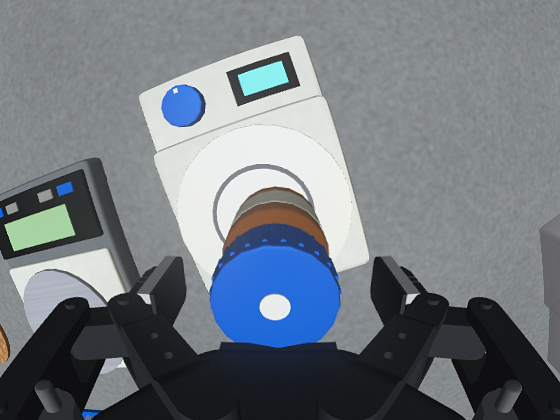

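The cap sits centred between the pads at about (275,300). I'll close the gripper.

```bash
python3 -m pendant '[{"hand":-1,"dx":0,"dy":0,"dz":0,"wx":0,"wy":0,"wz":0},{"hand":-1,"dx":0,"dy":0,"dz":0,"wx":0,"wy":0,"wz":0},{"hand":-1,"dx":0,"dy":0,"dz":0,"wx":0,"wy":0,"wz":0},{"hand":-1,"dx":0,"dy":0,"dz":0,"wx":0,"wy":0,"wz":0},{"hand":-1,"dx":0,"dy":0,"dz":0,"wx":0,"wy":0,"wz":0}]' 50
python3 -m pendant '[{"hand":-1,"dx":0,"dy":0,"dz":0,"wx":0,"wy":0,"wz":0},{"hand":-1,"dx":0,"dy":0,"dz":0,"wx":0,"wy":0,"wz":0},{"hand":-1,"dx":0,"dy":0,"dz":0,"wx":0,"wy":0,"wz":0},{"hand":-1,"dx":0,"dy":0,"dz":0,"wx":0,"wy":0,"wz":0},{"hand":-1,"dx":0,"dy":0,"dz":0,"wx":0,"wy":0,"wz":0}]' 50
python3 - <<'E'
from h import *
print(watz(np.load('pics/w4.npz')['T'],[(275,307),(209,300),(340,300)],.16))
E
```

```text
clock: 3.85
position: [0.5079, 0.3535, 0.1272]
tool_rot: [0.0, 0.794, 0.608, 0.001]
contact_force: [-0.3, -1.3, 1.3]
grip_width: 0.0509
clock: 4.27
position: [0.5079, 0.3534, 0.1272]
tool_rot: [0.0, 0.794, 0.608, 0.001]
contact_force: [-1.2, -1.0, 5.1]
grip_width: 0.0507
[[0.50900557 0.35283047 0.16      ]
 [0.49973317 0.32856912 0.16      ]
 [0.51300158 0.37802902 0.16      ]]
```

```bash
python3 -m pendant '[{"hand":-1,"dx":0,"dy":0,"dz":0.4,"wx":0,"wy":0,"wz":0},{"hand":-1,"dx":0,"dy":0,"dz":1,"wx":0,"wy":0,"wz":0},{"hand":-1,"dx":0,"dy":0,"dz":1.3,"wx":0,"wy":0,"wz":0},{"hand":-1,"dx":0,"dy":0,"dz":1.4,"wx":0,"wy":0,"wz":0},{"hand":-1,"dx":0,"dy":0,"dz":1.4,"wx":0,"wy":0,"wz":0}]'
python3 -m pendant '[{"hand":-1,"dx":0,"dy":0,"dz":1.4,"wx":0,"wy":0,"wz":0},{"hand":-1,"dx":0,"dy":0,"dz":1.4,"wx":0,"wy":0,"wz":0},{"hand":-1,"dx":0,"dy":0,"dz":1.4,"wx":0,"wy":0,"wz":0},{"hand":-1,"dx":0,"dy":0,"dz":1.4,"wx":0,"wy":0,"wz":0},{"hand":-1,"dx":0,"dy":0,"dz":1.2,"wx":0,"wy":0,"wz":0}]'
python3 - <<'E'
from h import *
p,d=vision.camera('scene');cv2.imwrite('pics/s5.png',p)
p,d=vision.camera('wrist');cv2.imwrite('pics/w5.png',p)
E
```

```text
clock: 4.68
position: [0.5068, 0.3532, 0.1815]
tool_rot: [-0.0, 0.794, 0.608, -0.001]
contact_force: [0.2, -0.1, -2.5]
grip_width: 0.0511
clock: 5.1
position: [0.5071, 0.3533, 0.2502]
tool_rot: [-0.0, 0.794, 0.608, -0.0]
contact_force: [-0.3, 0.6, -2.4]
grip_width: 0.0504
```

View pics/s5.png

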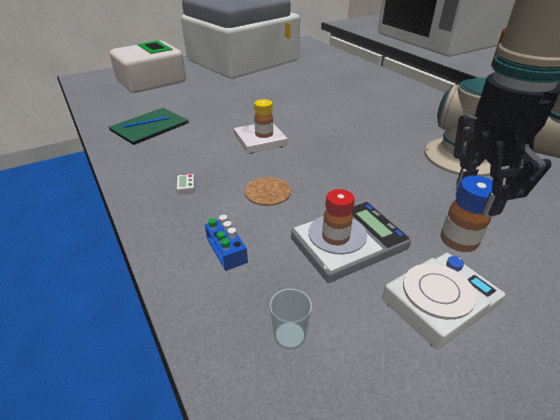

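View pics/w5.png

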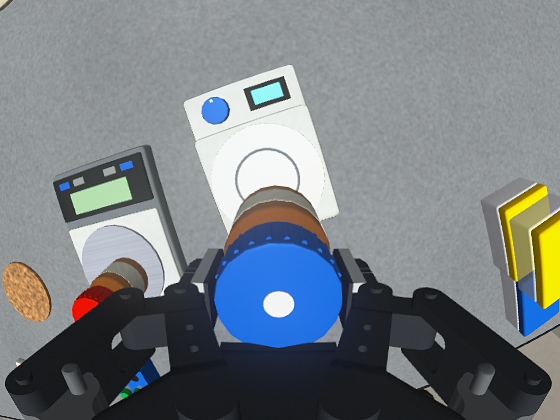

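```bash
python3 -m pendant '[{"hand":-1,"dx":0.35,"dy":-1.2,"dz":0,"wx":0,"wy":0,"wz":0},{"hand":-1,"dx":0.35,"dy":-2,"dz":0,"wx":0,"wy":0,"wz":0},{"hand":-1,"dx":0.35,"dy":-2.4,"dz":0,"wx":0,"wy":0,"wz":0},{"hand":-1,"dx":0.35,"dy":-2.6,"dz":0,"wx":0,"wy":0,"wz":0},{"hand":-1,"dx":0.35,"dy":-2.6,"dz":0,"wx":0,"wy":0,"wz":0}]'
python3 -m pendant '[{"hand":-1,"dx":0.35,"dy":-2.6,"dz":0,"wx":0,"wy":0,"wz":0},{"hand":-1,"dx":0.35,"dy":-2.6,"dz":0,"wx":0,"wy":0,"wz":0},{"hand":-1,"dx":0.35,"dy":-2.6,"dz":0,"wx":0,"wy":0,"wz":0},{"hand":-1,"dx":0.35,"dy":-2.6,"dz":0,"wx":0,"wy":0,"wz":0},{"hand":-1,"dx":0.35,"dy":-2.6,"dz":0,"wx":0,"wy":0,"wz":0}]'
python3 -m pendant '[{"hand":-1,"dx":0.35,"dy":-2.6,"dz":0,"wx":0,"wy":0,"wz":0},{"hand":-1,"dx":0.35,"dy":-2.6,"dz":0,"wx":0,"wy":0,"wz":0},{"hand":-1,"dx":0.35,"dy":-2.6,"dz":0,"wx":0,"wy":0,"wz":0},{"hand":-1,"dx":0.35,"dy":-2.6,"dz":0,"wx":0,"wy":0,"wz":0},{"hand":-1,"dx":0.35,"dy":-2.6,"dz":0,"wx":0,"wy":0,"wz":0}]'
python3 -m pendant '[{"hand":-1,"dx":0.35,"dy":-2.6,"dz":0,"wx":0,"wy":0,"wz":0},{"hand":-1,"dx":0.35,"dy":-2.6,"dz":0,"wx":0,"wy":0,"wz":0},{"hand":-1,"dx":0.35,"dy":-2.4,"dz":0,"wx":0,"wy":0,"wz":0},{"hand":-1,"dx":0.35,"dy":-2,"dz":0,"wx":0,"wy":0,"wz":0},{"hand":-1,"dx":0.35,"dy":-1.8,"dz":0,"wx":0,"wy":0,"wz":0}]'
python3 - <<'E'
from h import *
wrist('w6',[(.579,-.129,.008,.06)])
p,d=vision.camera('top');cv2.imwrite('pics/t6.png',p)
E
```

```text
clock: 5.62
position: [0.5241, 0.2432, 0.2477]
tool_rot: [-0.0, 0.793, 0.609, -0.002]
contact_force: [0.9, 0.3, -2.0]
grip_width: 0.0506
clock: 6.03
position: [0.5413, 0.113, 0.2479]
tool_rot: [-0.001, 0.794, 0.608, -0.001]
contact_force: [-0.0, 0.2, -3.0]
grip_width: 0.051
clock: 6.45
position: [0.5586, -0.0168, 0.2478]
tool_rot: [-0.001, 0.794, 0.608, -0.001]
contact_force: [0.9, 0.5, -2.1]
grip_width: 0.0511
clock: 6.87
position: [0.576, -0.131, 0.2477]
tool_rot: [-0.001, 0.794, 0.608, -0.001]
contact_force: [0.6, 1.0, -2.2]
grip_width: 0.051
```

View pics/w6.png

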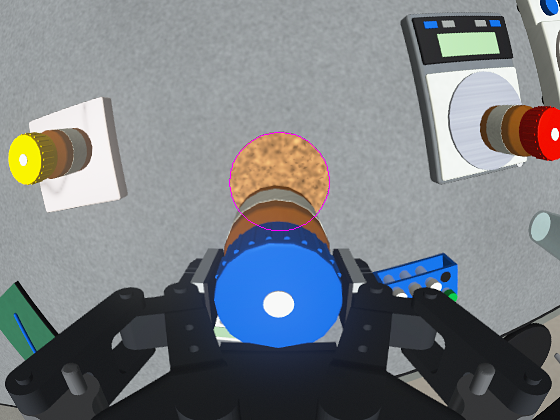

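View pics/t6.png

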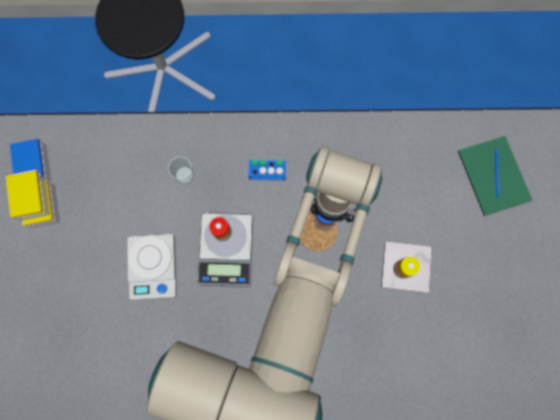

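The wrist overlay matches the cork mat exactly, centred near (280,181). The top view shows the stirrer empty and the bystanders unmoved. I'll lower the bottle.

```bash
python3 -m pendant '[{"hand":-1,"dx":0.1,"dy":0.15,"dz":-0.8,"wx":0,"wy":0,"wz":0},{"hand":-1,"dx":0,"dy":0,"dz":-1.6,"wx":0,"wy":0,"wz":0},{"hand":-1,"dx":0,"dy":0,"dz":-1.8,"wx":0,"wy":0,"wz":0},{"hand":-1,"dx":0,"dy":0,"dz":-1.8,"wx":0,"wy":0,"wz":0},{"hand":-1,"dx":0,"dy":0,"dz":-1.8,"wx":0,"wy":0,"wz":0}]'
python3 -m pendant '[{"hand":-1,"dx":0,"dy":0,"dz":-1.8,"wx":0,"wy":0,"wz":0},{"hand":-1,"dx":0,"dy":0,"dz":-1.8,"wx":0,"wy":0,"wz":0},{"hand":-1,"dx":0,"dy":0,"dz":-1.8,"wx":0,"wy":0,"wz":0},{"hand":-1,"dx":0,"dy":0,"dz":-1.6,"wx":0,"wy":0,"wz":0},{"hand":-1,"dx":0,"dy":0,"dz":-1.0,"wx":0,"wy":0,"wz":0}]'
```

```text
clock: 7.38
position: [0.5772, -0.1257, 0.1695]
tool_rot: [-0.001, 0.793, 0.609, -0.0]
contact_force: [-0.1, -0.2, -0.8]
grip_width: 0.0506
clock: 7.8
position: [0.5761, -0.1253, 0.0885]
tool_rot: [-0.002, 0.793, 0.609, -0.001]
contact_force: [-0.0, 0.1, -1.9]
grip_width: 0.0506
```

```bash
python3 -m pendant '[{"hand":-1,"dx":0,"dy":0,"dz":-0.4,"wx":0,"wy":0,"wz":0},{"hand":-1,"dx":0,"dy":0,"dz":-0.3,"wx":0,"wy":0,"wz":0},{"hand":-1,"dx":0,"dy":0,"dz":-0.2,"wx":0,"wy":0,"wz":0},{"hand":-1,"dx":0,"dy":0,"dz":0,"wx":0,"wy":0,"wz":0},{"hand":-1,"dx":0,"dy":0,"dz":0,"wx":0,"wy":0,"wz":0}]'
```

```text
clock: 8.22
position: [0.5789, -0.1273, 0.0831]
tool_rot: [0.001, 0.794, 0.608, 0.0]
contact_force: [-0.3, -0.4, -2.1]
grip_width: 0.0507
```

```bash
python3 -m pendant '[{"hand":-1,"dx":0,"dy":0,"dz":-0.3,"wx":0,"wy":0,"wz":0},{"hand":-1,"dx":0,"dy":0,"dz":-0.2,"wx":0,"wy":0,"wz":0},{"hand":-1,"dx":0,"dy":0,"dz":-0.15,"wx":0,"wy":0,"wz":0},{"hand":-1,"dx":0,"dy":0,"dz":-0.1,"wx":0,"wy":0,"wz":0},{"hand":-1,"dx":0,"dy":0,"dz":0,"wx":0,"wy":0,"wz":0}]'
```

```text
clock: 8.63
position: [0.5785, -0.1273, 0.0752]
tool_rot: [0.0, 0.794, 0.608, 0.0]
contact_force: [-0.6, 1.0, 1.8]
grip_width: 0.0509
```

Contact: the vertical force went from -2.1 to +1.8 N at the expected height. I'll open slowly.

```bash
python3 -m pendant '[{"hand":0.3,"dx":0,"dy":0,"dz":0,"wx":0,"wy":0,"wz":0},{"hand":0.5,"dx":0,"dy":0,"dz":0,"wx":0,"wy":0,"wz":0},{"hand":0.8,"dx":0,"dy":0,"dz":0,"wx":0,"wy":0,"wz":0},{"hand":1,"dx":0,"dy":0,"dz":0,"wx":0,"wy":0,"wz":0},{"hand":1,"dx":0,"dy":0,"dz":0,"wx":0,"wy":0,"wz":0}]'
python3 -m pendant '[{"hand":1,"dx":0,"dy":0,"dz":0,"wx":0,"wy":0,"wz":0},{"hand":1,"dx":0,"dy":0,"dz":0,"wx":0,"wy":0,"wz":0},{"hand":1,"dx":0,"dy":0,"dz":0.5,"wx":0,"wy":0,"wz":0},{"hand":1,"dx":0,"dy":0,"dz":1,"wx":0,"wy":0,"wz":0},{"hand":1,"dx":0,"dy":0,"dz":1.5,"wx":0,"wy":0,"wz":0}]'
python3 - <<'E'
from h import *
wrist('w7',[(.579,-.127,.108,.026)])
E
```

```text
clock: 9.05
position: [0.5785, -0.1272, 0.0748]
tool_rot: [0.0, 0.794, 0.608, 0.0]
contact_force: [0.9, 0.4, 0.2]
grip_width: 0.086
clock: 9.47
position: [0.5776, -0.1269, 0.1047]
tool_rot: [-0.001, 0.794, 0.608, -0.001]
contact_force: [0.4, -0.2, -1.0]
grip_width: 0.0856
```

View pics/w7.png

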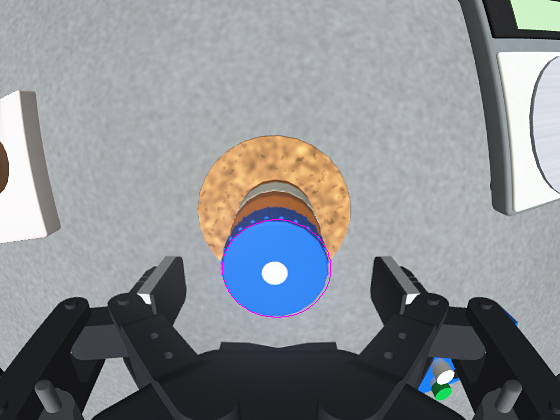

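The blue bottle is standing on the cork mat with its cap at (276,269), and the overlay agrees. On to the red bottle.

```bash
python3 -m pendant '[{"hand":1,"dx":0,"dy":0,"dz":2.2,"wx":0,"wy":0,"wz":0},{"hand":1,"dx":0,"dy":0,"dz":2.2,"wx":0,"wy":0,"wz":0},{"hand":1,"dx":0,"dy":0,"dz":2.2,"wx":0,"wy":0,"wz":0},{"hand":1,"dx":0,"dy":0,"dz":2.2,"wx":0,"wy":0,"wz":0},{"hand":1,"dx":0,"dy":0.5,"dz":2.2,"wx":0,"wy":0,"wz":0}]'
python3 -m pendant '[{"hand":1,"dx":-0.1,"dy":2.4,"dz":0.5,"wx":0,"wy":0,"wz":0},{"hand":1,"dx":-0.1,"dy":2.9,"dz":0,"wx":0,"wy":0,"wz":0},{"hand":1,"dx":-0.1,"dy":2.9,"dz":0,"wx":0,"wy":0,"wz":0},{"hand":1,"dx":-0.1,"dy":2.9,"dz":0,"wx":0,"wy":0,"wz":0},{"hand":1,"dx":-0.1,"dy":2.9,"dz":0,"wx":0,"wy":0,"wz":0}]'
python3 -m pendant '[{"hand":1,"dx":-0.1,"dy":2.9,"dz":0,"wx":0,"wy":0,"wz":0},{"hand":1,"dx":-0.1,"dy":2.9,"dz":0,"wx":0,"wy":0,"wz":0},{"hand":1,"dx":-0.1,"dy":2.9,"dz":0,"wx":0,"wy":0,"wz":0},{"hand":1,"dx":-0.1,"dy":2.4,"dz":0,"wx":0,"wy":0,"wz":0},{"hand":1,"dx":0,"dy":1.4,"dz":0,"wx":0,"wy":0,"wz":0}]'
python3 - <<'E'
from h import *
T,p,d=wrist('w8',[(.570,.1435,.155,.026),(.5595,.135,.055,.06)])
m=capmask(p,'red').astype(np.uint8);c=max(cv2.findContours(m,0,2)[0],key=cv2.contourArea);(x,y),rr=cv2.minEnclosingCircle(c);print(x,y,rr,watz(T,(x,y),.155),cv2.boundingRect(c))
E
```

```text
clock: 9.93
position: [0.5785, -0.1229, 0.2166]
tool_rot: [0.001, 0.794, 0.608, 0.0]
contact_force: [0.8, -0.6, -0.5]
grip_width: 0.0853
clock: 10.35
position: [0.5734, 0.0189, 0.2207]
tool_rot: [0.0, 0.794, 0.608, 0.001]
contact_force: [0.7, 0.7, -1.4]
grip_width: 0.0853
clock: 10.77
position: [0.5691, 0.1454, 0.2205]
tool_rot: [-0.0, 0.793, 0.609, 0.001]
contact_force: [-0.2, 0.5, -0.3]
grip_width: 0.0857
273.9350280761719 220.5530548095703 39.16576385498047 [[0.56595693 0.14483714 0.155     ]] (236, 182, 77, 78)
```

View pics/w8.png

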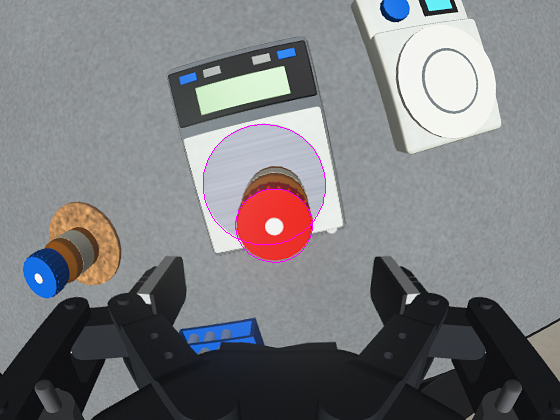

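The red cap is centred at (275,226), matching the overlay, so I'll descend and grip.

```bash
python3 -m pendant '[{"hand":1,"dx":0,"dy":-0.1,"dz":-1,"wx":0,"wy":0,"wz":0},{"hand":1,"dx":0,"dy":0,"dz":-1,"wx":0,"wy":0,"wz":0},{"hand":1,"dx":0,"dy":0,"dz":-1,"wx":0,"wy":0,"wz":0},{"hand":1,"dx":0,"dy":0,"dz":-1,"wx":0,"wy":0,"wz":0},{"hand":1,"dx":0,"dy":0,"dz":-1,"wx":0,"wy":0,"wz":0}]'
python3 -m pendant '[{"hand":1,"dx":0,"dy":0,"dz":-1,"wx":0,"wy":0,"wz":0},{"hand":1,"dx":0,"dy":0,"dz":-1,"wx":0,"wy":0,"wz":0},{"hand":1,"dx":0,"dy":0,"dz":-1,"wx":0,"wy":0,"wz":0},{"hand":1,"dx":0,"dy":0,"dz":-1,"wx":0,"wy":0,"wz":0},{"hand":1,"dx":0,"dy":0,"dz":-0.95,"wx":0,"wy":0,"wz":0}]'
python3 -m pendant '[{"hand":1,"dx":0,"dy":0,"dz":0,"wx":0,"wy":0,"wz":0},{"hand":-1,"dx":0,"dy":0,"dz":0,"wx":0,"wy":0,"wz":0},{"hand":-1,"dx":0,"dy":0,"dz":0,"wx":0,"wy":0,"wz":0},{"hand":-1,"dx":0,"dy":0,"dz":0,"wx":0,"wy":0,"wz":0},{"hand":-1,"dx":0,"dy":0,"dz":0,"wx":0,"wy":0,"wz":0}]'
python3 -m pendant '[{"hand":-1,"dx":0,"dy":0,"dz":0,"wx":0,"wy":0,"wz":0},{"hand":-1,"dx":0,"dy":0,"dz":0,"wx":0,"wy":0,"wz":0},{"hand":-1,"dx":0,"dy":0,"dz":0,"wx":0,"wy":0,"wz":0},{"hand":-1,"dx":0,"dy":0,"dz":0,"wx":0,"wy":0,"wz":0},{"hand":-1,"dx":0,"dy":0,"dz":0,"wx":0,"wy":0,"wz":0}]'
python3 - <<'E'
from h import *
T,p,d=wrist('w9',[(.570,.1445,.155,.026)])
E
```

```text
clock: 11.23
position: [0.569, 0.1406, 0.1682]
tool_rot: [-0.0, 0.794, 0.608, -0.001]
contact_force: [0.2, -0.3, -0.3]
grip_width: 0.0856
clock: 11.65
position: [0.5693, 0.1417, 0.1192]
tool_rot: [-0.0, 0.794, 0.608, -0.0]
contact_force: [0.5, -0.4, -0.4]
grip_width: 0.0853
clock: 12.07
position: [0.5702, 0.142, 0.1213]
tool_rot: [0.001, 0.794, 0.608, 0.001]
contact_force: [0.0, 1.0, 1.4]
grip_width: 0.0505
clock: 12.48
position: [0.5702, 0.142, 0.1213]
tool_rot: [0.0, 0.794, 0.608, 0.001]
contact_force: [0.4, 0.9, 6.4]
grip_width: 0.0508
```

View pics/w9.png

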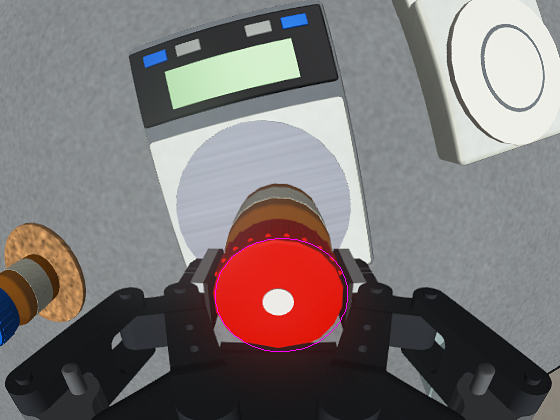

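```bash
python3 -m pendant '[{"hand":-1,"dx":0,"dy":0,"dz":0.4,"wx":0,"wy":0,"wz":0},{"hand":-1,"dx":0,"dy":0,"dz":1,"wx":0,"wy":0,"wz":0},{"hand":-1,"dx":0,"dy":0,"dz":1.4,"wx":0,"wy":0,"wz":0},{"hand":-1,"dx":0,"dy":0,"dz":1.5,"wx":0,"wy":0,"wz":0},{"hand":-1,"dx":0,"dy":0,"dz":1.5,"wx":0,"wy":0,"wz":0}]'
python3 -m pendant '[{"hand":-1,"dx":0,"dy":0,"dz":1.4,"wx":0,"wy":0,"wz":0},{"hand":-1,"dx":0,"dy":0,"dz":1,"wx":0,"wy":0,"wz":0},{"hand":-1,"dx":-0.3,"dy":0.9,"dz":0.4,"wx":0,"wy":0,"wz":0},{"hand":-1,"dx":-0.6,"dy":1.7,"dz":0,"wx":0,"wy":0,"wz":0},{"hand":-1,"dx":-0.7,"dy":2.1,"dz":0,"wx":0,"wy":0,"wz":0}]'
python3 - <<'E'
from h import *
T,p,d=wrist('w10',[(.5015,.346,.06,.06),(.5015,.346,.06,.03)])
t=cv2.imread('pics/t6.png');b=cv2.resize(t[220:310,110:200],None,fx=6,fy=6,interpolation=cv2.INTER_CUBIC)
for R in(.06,.03):
    cv2.polylines(b,[((proj('top',circ(.5015,.346,.06,R))-[110,220]+.5)*6).astype(int)],1,(255,0,255),1)
cv2.imwrite('pics/t6z.png',b)
E
```

```text
clock: 12.95
position: [0.5685, 0.1416, 0.1786]
tool_rot: [-0.001, 0.794, 0.608, -0.001]
contact_force: [-0.1, 0.5, -1.8]
grip_width: 0.051
clock: 13.37
position: [0.553, 0.1888, 0.2062]
tool_rot: [-0.0, 0.794, 0.608, -0.0]
contact_force: [-0.1, 0.2, -2.0]
grip_width: 0.0508
```

View pics/w10.png

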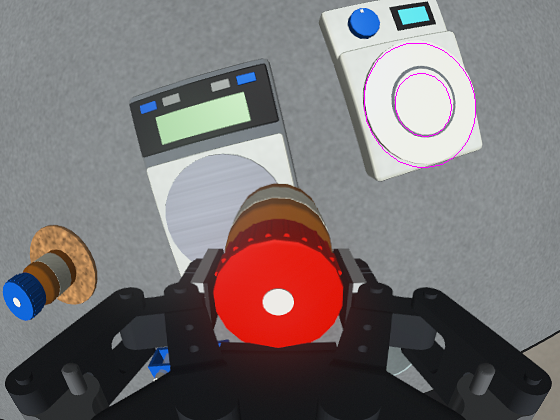

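View pics/t6z.png

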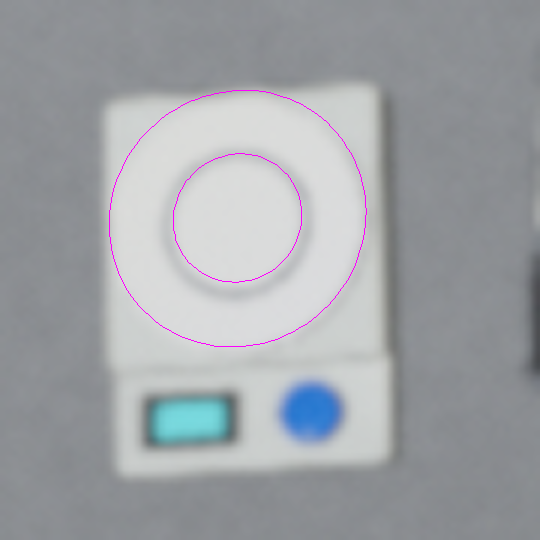

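```bash
python3 -m pendant '[{"hand":-1,"dx":-0.7,"dy":2.1,"dz":0,"wx":0,"wy":0,"wz":0},{"hand":-1,"dx":-0.7,"dy":2.1,"dz":0,"wx":0,"wy":0,"wz":0},{"hand":-1,"dx":-0.7,"dy":2.1,"dz":0,"wx":0,"wy":0,"wz":0},{"hand":-1,"dx":-0.7,"dy":2.1,"dz":0,"wx":0,"wy":0,"wz":0},{"hand":-1,"dx":-0.7,"dy":2.1,"dz":0,"wx":0,"wy":0,"wz":0}]'
python3 -m pendant '[{"hand":-1,"dx":-0.7,"dy":2.1,"dz":0,"wx":0,"wy":0,"wz":0},{"hand":-1,"dx":-0.5,"dy":1.5,"dz":0,"wx":0,"wy":0,"wz":0},{"hand":-1,"dx":-0.3,"dy":0.9,"dz":0,"wx":0,"wy":0,"wz":0},{"hand":-1,"dx":-0.2,"dy":0.5,"dz":0,"wx":0,"wy":0,"wz":0},{"hand":-1,"dx":0,"dy":0.2,"dz":0,"wx":0,"wy":0,"wz":0}]'
python3 - <<'E'
from h import *
T,p,d=wrist('w11',[(.500,.346,.06,.06),(.500,.346,.06,.036)]);print(r.get_obs()['position'])
E
```

```text
clock: 13.83
position: [0.5169, 0.295, 0.2055]
tool_rot: [-0.001, 0.794, 0.608, -0.001]
contact_force: [0.1, -0.7, -1.6]
grip_width: 0.0506
clock: 14.25
position: [0.5006, 0.3463, 0.2059]
tool_rot: [-0.0, 0.793, 0.609, -0.001]
contact_force: [-0.2, -0.2, -1.3]
grip_width: 0.0509
[0.50110435 0.34607794 0.2059629 ]
```

View pics/w11.png

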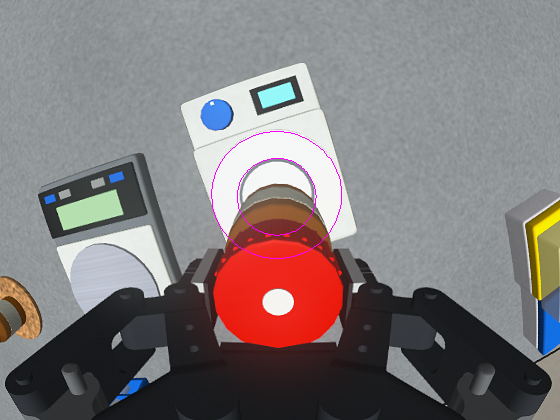

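The overlay ring matches the stirrer's ring, centred near (277,196). I'll lower.

```bash
python3 -m pendant '[{"hand":-1,"dx":0,"dy":0,"dz":-0.6,"wx":0,"wy":0,"wz":0},{"hand":-1,"dx":0,"dy":0,"dz":-1.3,"wx":0,"wy":0,"wz":0},{"hand":-1,"dx":0,"dy":0,"dz":-1.5,"wx":0,"wy":0,"wz":0},{"hand":-1,"dx":0,"dy":0,"dz":-1.5,"wx":0,"wy":0,"wz":0},{"hand":-1,"dx":0,"dy":0,"dz":-1.2,"wx":0,"wy":0,"wz":0}]'
python3 -m pendant '[{"hand":-1,"dx":0,"dy":0,"dz":-0.7,"wx":0,"wy":0,"wz":0},{"hand":-1,"dx":0,"dy":0,"dz":-0.4,"wx":0,"wy":0,"wz":0},{"hand":-1,"dx":0,"dy":0,"dz":-0.2,"wx":0,"wy":0,"wz":0},{"hand":-1,"dx":0,"dy":0,"dz":-0.2,"wx":0,"wy":0,"wz":0},{"hand":-1,"dx":0,"dy":0,"dz":0,"wx":0,"wy":0,"wz":0}]'
```

```text
clock: 14.72
position: [0.5014, 0.3443, 0.1438]
tool_rot: [0.0, 0.794, 0.608, -0.001]
contact_force: [-0.6, 0.6, -2.2]
grip_width: 0.0506
clock: 15.13
position: [0.5017, 0.3457, 0.1306]
tool_rot: [0.0, 0.794, 0.608, 0.0]
contact_force: [-0.7, 0.1, -2.1]
grip_width: 0.0508
```

```bash
python3 -m pendant '[{"hand":-1,"dx":-0.1,"dy":0,"dz":-0.2,"wx":0,"wy":0,"wz":0},{"hand":-1,"dx":0,"dy":0,"dz":-0.1,"wx":0,"wy":0,"wz":0},{"hand":-1,"dx":0,"dy":0,"dz":-0.1,"wx":0,"wy":0,"wz":0},{"hand":-1,"dx":0,"dy":0,"dz":-0.05,"wx":0,"wy":0,"wz":0},{"hand":-1,"dx":0,"dy":0,"dz":0,"wx":0,"wy":0,"wz":0}]'
```

```text
clock: 15.55
position: [0.5005, 0.3459, 0.1263]
tool_rot: [0.0, 0.794, 0.608, 0.0]
contact_force: [-0.5, -0.1, 1.4]
grip_width: 0.0507
```

Contact at the expected height. Releasing.

```bash
python3 -m pendant '[{"hand":0.3,"dx":0,"dy":0,"dz":0,"wx":0,"wy":0,"wz":0},{"hand":0.5,"dx":0,"dy":0,"dz":0,"wx":0,"wy":0,"wz":0},{"hand":0.8,"dx":0,"dy":0,"dz":0,"wx":0,"wy":0,"wz":0},{"hand":1,"dx":0,"dy":0,"dz":0,"wx":0,"wy":0,"wz":0},{"hand":1,"dx":0,"dy":0,"dz":0,"wx":0,"wy":0,"wz":0}]'
python3 -m pendant '[{"hand":1,"dx":0,"dy":0,"dz":0,"wx":0,"wy":0,"wz":0},{"hand":1,"dx":0,"dy":0,"dz":0,"wx":0,"wy":0,"wz":0},{"hand":1,"dx":0,"dy":0,"dz":0.5,"wx":0,"wy":0,"wz":0},{"hand":1,"dx":0,"dy":0,"dz":1.5,"wx":0,"wy":0,"wz":0},{"hand":1,"dx":0,"dy":0,"dz":2,"wx":0,"wy":0,"wz":0}]'
python3 -m pendant '[{"hand":1,"dx":0,"dy":0,"dz":2,"wx":0,"wy":0,"wz":0},{"hand":1,"dx":0,"dy":0,"dz":2,"wx":0,"wy":0,"wz":0},{"hand":1,"dx":0,"dy":0,"dz":2,"wx":0,"wy":0,"wz":0},{"hand":1,"dx":0,"dy":0,"dz":2,"wx":0,"wy":0,"wz":0},{"hand":1,"dx":0,"dy":0,"dz":1,"wx":0,"wy":0,"wz":0}]'
python3 - <<'E'
from h import *
T,p,d=wrist('w12',[(.500,.346,.06,.06),(.500,.346,.16,.026)]);print(r.get_obs()['position'])
E
```

```text
clock: 15.97
position: [0.5005, 0.3458, 0.1259]
tool_rot: [-0.0, 0.794, 0.608, 0.0]
contact_force: [-0.4, 0.9, 0.6]
grip_width: 0.0852
clock: 16.38
position: [0.4993, 0.3452, 0.1649]
tool_rot: [-0.0, 0.794, 0.608, -0.002]
contact_force: [0.2, 0.6, 1.5]
grip_width: 0.0853
clock: 16.8
position: [0.5013, 0.3463, 0.2591]
tool_rot: [0.0, 0.794, 0.608, 0.002]
contact_force: [0.6, -0.4, -0.9]
grip_width: 0.0855
[0.50192898 0.34661832 0.26014211]
```

View pics/w12.png

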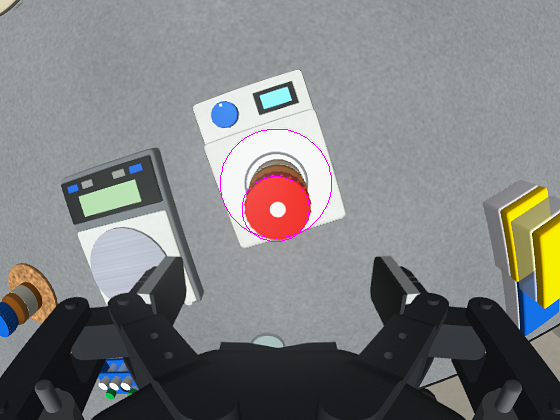

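Red is centred on the stirrer plate: the plate at about (276,184) matches its overlay. On to the yellow bottle.

```bash
python3 -m pendant '[{"hand":1,"dx":-0.17,"dy":-1.9,"dz":0,"wx":0,"wy":0,"wz":0},{"hand":1,"dx":-0.17,"dy":-3,"dz":0,"wx":0,"wy":0,"wz":0},{"hand":1,"dx":-0.17,"dy":-3.6,"dz":0,"wx":0,"wy":0,"wz":0},{"hand":1,"dx":-0.17,"dy":-3.6,"dz":0,"wx":0,"wy":0,"wz":0},{"hand":1,"dx":-0.17,"dy":-3.6,"dz":0,"wx":0,"wy":0,"wz":0}]'
python3 -m pendant '[{"hand":1,"dx":-0.17,"dy":-3.6,"dz":0,"wx":0,"wy":0,"wz":0},{"hand":1,"dx":-0.17,"dy":-3.6,"dz":0,"wx":0,"wy":0,"wz":0},{"hand":1,"dx":-0.17,"dy":-3.6,"dz":0,"wx":0,"wy":0,"wz":0},{"hand":1,"dx":-0.17,"dy":-3.6,"dz":0,"wx":0,"wy":0,"wz":0},{"hand":1,"dx":-0.17,"dy":-3.6,"dz":0,"wx":0,"wy":0,"wz":0}]'
python3 -m pendant '[{"hand":1,"dx":-0.17,"dy":-3.6,"dz":0,"wx":0,"wy":0,"wz":0},{"hand":1,"dx":-0.17,"dy":-3.6,"dz":0,"wx":0,"wy":0,"wz":0},{"hand":1,"dx":-0.17,"dy":-3.6,"dz":0,"wx":0,"wy":0,"wz":0},{"hand":1,"dx":-0.17,"dy":-3.6,"dz":0,"wx":0,"wy":0,"wz":0},{"hand":1,"dx":-0.17,"dy":-3.6,"dz":0,"wx":0,"wy":0,"wz":0}]'
python3 -m pendant '[{"hand":1,"dx":-0.17,"dy":-3.6,"dz":-1,"wx":0,"wy":0,"wz":0},{"hand":1,"dx":-0.17,"dy":-3.6,"dz":-1,"wx":0,"wy":0,"wz":0},{"hand":1,"dx":-0.17,"dy":-3.6,"dz":-1,"wx":0,"wy":0,"wz":0},{"hand":1,"dx":-0.17,"dy":-3.6,"dz":-1,"wx":0,"wy":0,"wz":0},{"hand":1,"dx":-0.17,"dy":-2.8,"dz":-1,"wx":0,"wy":0,"wz":0}]'
python3 - <<'E'
from h import *
print(r.get_obs()['position'],r.get_obs()['qpos'].round(2));T,p,d=wrist('w13',[(.463,-.363,.132,.026)])
E
```

```text
clock: 17.27
position: [0.491, 0.1874, 0.2548]
tool_rot: [-0.0, 0.793, 0.609, -0.001]
contact_force: [0.5, -0.6, -0.6]
grip_width: 0.0854
clock: 17.68
position: [0.4825, 0.0072, 0.255]
tool_rot: [-0.0, 0.794, 0.608, -0.0]
contact_force: [0.4, 0.3, 0.2]
grip_width: 0.0858
clock: 18.1
position: [0.474, -0.1727, 0.255]
tool_rot: [-0.001, 0.794, 0.608, -0.0]
contact_force: [0.8, -0.1, -0.1]
grip_width: 0.0853
clock: 18.52
position: [0.4656, -0.3458, 0.2043]
tool_rot: [-0.0, 0.794, 0.608, -0.0]
contact_force: [1.0, 0.0, 1.0]
grip_width: 0.0852
[ 0.46561165 -0.3458214   0.20430647] [-0.76  0.3   1.54 -0.    1.3  -2.07]
```

View pics/w13.png

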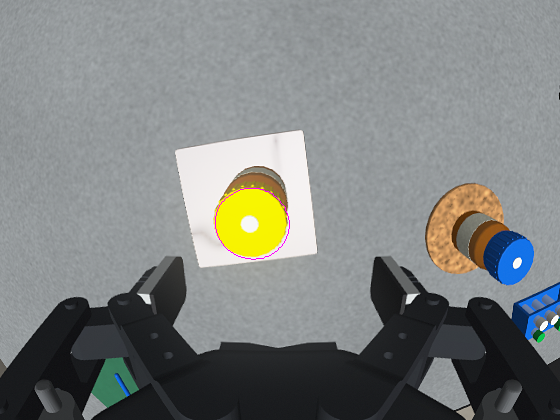

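The wrist view shows the yellow cap at (252,223), matching the overlay. The slab corners are at (176,150), (303,130), (317,254) and (200,267).

```bash
python3 - <<'E'
from h import *
T=np.load('pics/w13.npz')['T'];w=watz(T,[(176,150),(303,130),(317,254),(200,267)],.032);print(w.round(4),w.mean(0));print(np.linalg.norm(np.roll(w,-1,0)-w,axis=1))
E
python3 -m pendant '[{"hand":1,"dx":-0.25,"dy":-1,"dz":-1,"wx":0,"wy":0,"wz":0},{"hand":1,"dx":0,"dy":-0.75,"dz":-1,"wx":0,"wy":0,"wz":0},{"hand":1,"dx":0,"dy":0,"dz":-1,"wx":0,"wy":0,"wz":0},{"hand":1,"dx":0,"dy":0,"dz":-1.1,"wx":0,"wy":0,"wz":0},{"hand":1,"dx":0,"dy":0,"dz":0,"wx":0,"wy":0,"wz":0}]'
python3 - <<'E'
from h import *
print(r.get_obs()['position']);T,p,d=wrist('w14',[(.463,-.363,.132,.026)])
E
```

```text
[[ 0.3973 -0.4316  0.032 ]
 [ 0.4133 -0.3053  0.032 ]
 [ 0.5413 -0.3223  0.032 ]
 [ 0.5238 -0.4483  0.032 ]] [ 0.4689197  -0.37689696  0.032     ]
[0.1273022  0.12910003 0.127179   0.12764372]
clock: 18.98
position: [0.4627, -0.3582, 0.162]
tool_rot: [-0.003, 0.793, 0.609, -0.0]
contact_force: [0.4, -0.2, -0.8]
grip_width: 0.0856
[ 0.46269194 -0.35824876  0.16197355]
```

View pics/w14.png

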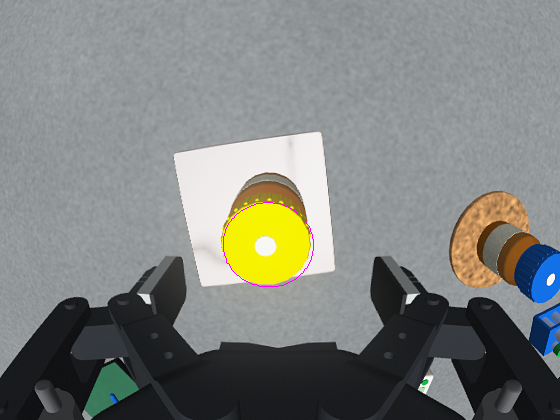

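```bash
python3 -m pendant '[{"hand":1,"dx":0,"dy":0,"dz":-1,"wx":0,"wy":0,"wz":0},{"hand":1,"dx":0,"dy":0,"dz":-1,"wx":0,"wy":0,"wz":0},{"hand":1,"dx":0,"dy":0,"dz":-1,"wx":0,"wy":0,"wz":0},{"hand":1,"dx":0,"dy":0,"dz":0,"wx":0,"wy":0,"wz":0},{"hand":1,"dx":0,"dy":0,"dz":0,"wx":0,"wy":0,"wz":0}]'
python3 - <<'E'
from h import *
print(r.get_obs()['position']);T,p,d=wrist('w15',[(.463,-.363,.132,.026)])
E
```

```text
clock: 19.45
position: [0.4635, -0.3601, 0.1339]
tool_rot: [-0.001, 0.794, 0.608, -0.0]
contact_force: [0.7, -0.4, 0.4]
grip_width: 0.0851
[ 0.46349296 -0.36012847  0.13389572]
```

View pics/w15.png

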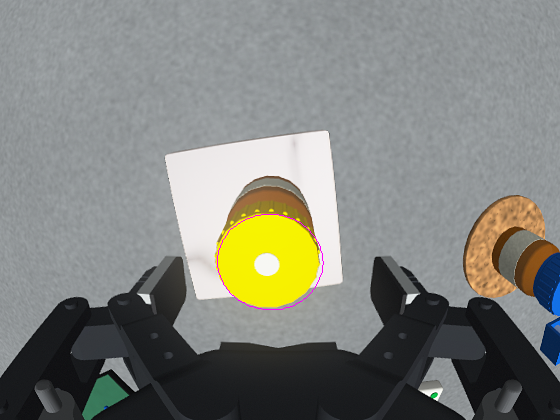

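```bash
python3 -m pendant '[{"hand":1,"dx":0,"dy":-0.45,"dz":-1,"wx":0,"wy":0,"wz":0},{"hand":1,"dx":0,"dy":0,"dz":-1,"wx":0,"wy":0,"wz":0},{"hand":1,"dx":0,"dy":0,"dz":-1,"wx":0,"wy":0,"wz":0},{"hand":1,"dx":0,"dy":0,"dz":-0.6,"wx":0,"wy":0,"wz":0},{"hand":1,"dx":0,"dy":0,"dz":0,"wx":0,"wy":0,"wz":0}]'
python3 -m pendant '[{"hand":-1,"dx":0,"dy":0,"dz":0,"wx":0,"wy":0,"wz":0},{"hand":-1,"dx":0,"dy":0,"dz":0,"wx":0,"wy":0,"wz":0},{"hand":-1,"dx":0,"dy":0,"dz":0,"wx":0,"wy":0,"wz":0},{"hand":-1,"dx":0,"dy":0,"dz":0,"wx":0,"wy":0,"wz":0},{"hand":-1,"dx":0,"dy":0,"dz":0,"wx":0,"wy":0,"wz":0}]'
python3 -m pendant '[{"hand":-1,"dx":0,"dy":0,"dz":0,"wx":0,"wy":0,"wz":0},{"hand":-1,"dx":0,"dy":0,"dz":0,"wx":0,"wy":0,"wz":0},{"hand":-1,"dx":0,"dy":0,"dz":0,"wx":0,"wy":0,"wz":0},{"hand":-1,"dx":0,"dy":0,"dz":0,"wx":0,"wy":0,"wz":0},{"hand":-1,"dx":0,"dy":0,"dz":0,"wx":0,"wy":0,"wz":0}]'
```

```text
clock: 19.92
position: [0.4628, -0.3642, 0.0965]
tool_rot: [-0.002, 0.794, 0.608, -0.0]
contact_force: [-0.1, -0.3, 0.3]
grip_width: 0.0854
clock: 20.33
position: [0.4643, -0.3657, 0.0996]
tool_rot: [0.001, 0.794, 0.608, 0.0]
contact_force: [-0.3, -0.8, 3.3]
grip_width: 0.0508
clock: 20.75
position: [0.4643, -0.3658, 0.0995]
tool_rot: [0.001, 0.794, 0.608, 0.0]
contact_force: [0.9, -0.7, 5.3]
grip_width: 0.0509
```

```bash
python3 -m pendant '[{"hand":-1,"dx":0,"dy":0,"dz":0.4,"wx":0,"wy":0,"wz":0},{"hand":-1,"dx":0,"dy":0,"dz":1,"wx":0,"wy":0,"wz":0},{"hand":-1,"dx":0,"dy":0,"dz":1.4,"wx":0,"wy":0,"wz":0},{"hand":-1,"dx":0,"dy":0,"dz":1.5,"wx":0,"wy":0,"wz":0},{"hand":-1,"dx":0,"dy":0,"dz":1.5,"wx":0,"wy":0,"wz":0}]'
python3 -m pendant '[{"hand":-1,"dx":0,"dy":0,"dz":1.5,"wx":0,"wy":0,"wz":0},{"hand":-1,"dx":0,"dy":0,"dz":1.5,"wx":0,"wy":0,"wz":0},{"hand":-1,"dx":0,"dy":0,"dz":1.5,"wx":0,"wy":0,"wz":0},{"hand":-1,"dx":0,"dy":0,"dz":1,"wx":0,"wy":0,"wz":0},{"hand":-1,"dx":0,"dy":0,"dz":0.7,"wx":0,"wy":0,"wz":0}]'
python3 - <<'E'
from h import *
print(r.get_obs()['position']);T,p,d=wrist('w16',[])
E
```

```text
clock: 21.17
position: [0.4632, -0.3643, 0.1568]
tool_rot: [-0.001, 0.794, 0.608, -0.0]
contact_force: [0.5, -0.1, -2.7]
grip_width: 0.0506
clock: 21.58
position: [0.4639, -0.3651, 0.2199]
tool_rot: [0.0, 0.794, 0.608, 0.0]
contact_force: [0.1, 0.5, -3.5]
grip_width: 0.0506
[ 0.46388202 -0.3650916   0.2198539 ]
```

View pics/w16.png

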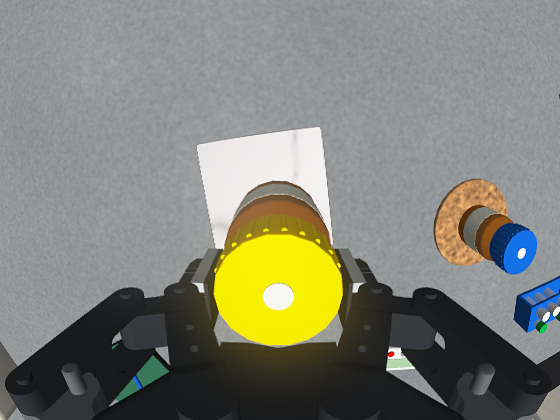

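```bash
python3 -m pendant '[{"hand":-1,"dx":0.48,"dy":1.2,"dz":0,"wx":0,"wy":0,"wz":0},{"hand":-1,"dx":0.48,"dy":2,"dz":0,"wx":0,"wy":0,"wz":0},{"hand":-1,"dx":0.48,"dy":2.5,"dz":0,"wx":0,"wy":0,"wz":0},{"hand":-1,"dx":0.48,"dy":2.7,"dz":0,"wx":0,"wy":0,"wz":0},{"hand":-1,"dx":0.48,"dy":2.7,"dz":0,"wx":0,"wy":0,"wz":0}]'
python3 -m pendant '[{"hand":-1,"dx":0.48,"dy":2.7,"dz":0,"wx":0,"wy":0,"wz":0},{"hand":-1,"dx":0.48,"dy":2.7,"dz":0,"wx":0,"wy":0,"wz":0},{"hand":-1,"dx":0.48,"dy":2.7,"dz":0,"wx":0,"wy":0,"wz":0},{"hand":-1,"dx":0.48,"dy":2.7,"dz":0,"wx":0,"wy":0,"wz":0},{"hand":-1,"dx":0.48,"dy":2.7,"dz":0,"wx":0,"wy":0,"wz":0}]'
python3 -m pendant '[{"hand":-1,"dx":0.48,"dy":2.7,"dz":0,"wx":0,"wy":0,"wz":0},{"hand":-1,"dx":0.48,"dy":2.7,"dz":0,"wx":0,"wy":0,"wz":0},{"hand":-1,"dx":0.48,"dy":2.7,"dz":0,"wx":0,"wy":0,"wz":0},{"hand":-1,"dx":0.48,"dy":2.7,"dz":0,"wx":0,"wy":0,"wz":0},{"hand":-1,"dx":0.48,"dy":2.7,"dz":0,"wx":0,"wy":0,"wz":0}]'
python3 -m pendant '[{"hand":-1,"dx":0.48,"dy":2.7,"dz":0,"wx":0,"wy":0,"wz":0},{"hand":-1,"dx":0.48,"dy":2.7,"dz":0,"wx":0,"wy":0,"wz":0},{"hand":-1,"dx":0.48,"dy":2.7,"dz":0,"wx":0,"wy":0,"wz":0},{"hand":-1,"dx":0.48,"dy":2.3,"dz":0,"wx":0,"wy":0,"wz":0},{"hand":-1,"dx":0.48,"dy":1.5,"dz":0,"wx":0,"wy":0,"wz":0}]'
python3 -m pendant '[{"hand":-1,"dx":0,"dy":0,"dz":-0.6,"wx":0,"wy":0,"wz":0},{"hand":-1,"dx":0,"dy":0,"dz":-0.6,"wx":0,"wy":0,"wz":0},{"hand":-1,"dx":0,"dy":0,"dz":-0.4,"wx":0,"wy":0,"wz":0},{"hand":-1,"dx":0,"dy":0,"dz":0,"wx":0,"wy":0,"wz":0},{"hand":-1,"dx":0,"dy":0,"dz":0,"wx":0,"wy":0,"wz":0}]'
python3 - <<'E'
from h import *
print(r.get_obs()['position']);T,p,d=wrist('w17',[(.5585,.1345,.055,.06)])
E
```

```text
clock: 22.05
position: [0.4873, -0.2518, 0.2173]
tool_rot: [-0.002, 0.794, 0.608, -0.0]
contact_force: [-1.8, 0.7, -3.3]
grip_width: 0.0508
clock: 22.47
position: [0.511, -0.1166, 0.2176]
tool_rot: [-0.001, 0.794, 0.608, -0.0]
contact_force: [0.2, 0.9, -3.3]
grip_width: 0.0509
clock: 22.88
position: [0.5347, 0.0182, 0.2176]
tool_rot: [-0.001, 0.794, 0.608, -0.001]
contact_force: [1.5, -0.4, -3.0]
grip_width: 0.0508
clock: 23.3
position: [0.5584, 0.1382, 0.2174]
tool_rot: [-0.002, 0.793, 0.609, -0.001]
contact_force: [0.0, -0.5, -2.6]
grip_width: 0.0513
clock: 23.72
position: [0.5592, 0.1339, 0.202]
tool_rot: [-0.0, 0.794, 0.608, -0.001]
contact_force: [0.4, -0.4, -2.9]
grip_width: 0.0507
[0.55915246 0.13385137 0.20204099]
```

View pics/w17.png

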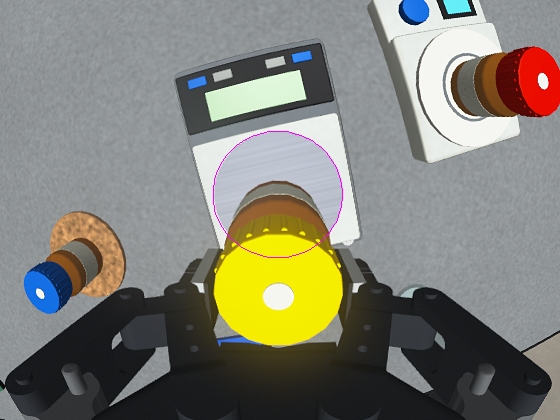

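The pan overlay matches, centred near (278,195). I'll lower.

```bash
python3 -m pendant '[{"hand":-1,"dx":0.1,"dy":0.05,"dz":-0.6,"wx":0,"wy":0,"wz":0},{"hand":-1,"dx":0,"dy":0,"dz":-1.3,"wx":0,"wy":0,"wz":0},{"hand":-1,"dx":0,"dy":0,"dz":-1.5,"wx":0,"wy":0,"wz":0},{"hand":-1,"dx":0,"dy":0,"dz":-1.5,"wx":0,"wy":0,"wz":0},{"hand":-1,"dx":0,"dy":0,"dz":-1.2,"wx":0,"wy":0,"wz":0}]'
python3 -m pendant '[{"hand":-1,"dx":0,"dy":0,"dz":-0.7,"wx":0,"wy":0,"wz":0},{"hand":-1,"dx":0,"dy":0,"dz":-0.4,"wx":0,"wy":0,"wz":0},{"hand":-1,"dx":0,"dy":0,"dz":-0.2,"wx":0,"wy":0,"wz":0},{"hand":-1,"dx":0,"dy":0,"dz":-0.1,"wx":0,"wy":0,"wz":0},{"hand":-1,"dx":0,"dy":0,"dz":0,"wx":0,"wy":0,"wz":0}]'
```

```text
clock: 24.18
position: [0.5607, 0.1348, 0.1408]
tool_rot: [-0.0, 0.794, 0.608, -0.0]
contact_force: [0.5, -0.2, -2.9]
grip_width: 0.0511
clock: 24.6
position: [0.5613, 0.1353, 0.1283]
tool_rot: [0.0, 0.794, 0.608, 0.0]
contact_force: [0.5, -1.6, -2.3]
grip_width: 0.0513
```

```bash
python3 -m pendant '[{"hand":-1,"dx":0,"dy":0,"dz":-0.2,"wx":0,"wy":0,"wz":0},{"hand":-1,"dx":0,"dy":0,"dz":-0.2,"wx":0,"wy":0,"wz":0},{"hand":-1,"dx":0,"dy":0,"dz":-0.1,"wx":0,"wy":0,"wz":0},{"hand":-1,"dx":0,"dy":0,"dz":-0.1,"wx":0,"wy":0,"wz":0},{"hand":-1,"dx":0,"dy":0,"dz":0,"wx":0,"wy":0,"wz":0}]'
```

```text
clock: 25.02
position: [0.5611, 0.1353, 0.1226]
tool_rot: [0.0, 0.794, 0.608, 0.0]
contact_force: [-1.4, -0.8, 1.7]
grip_width: 0.0505
```

```bash
python3 -m pendant '[{"hand":0.3,"dx":0,"dy":0,"dz":0,"wx":0,"wy":0,"wz":0},{"hand":0.5,"dx":0,"dy":0,"dz":0,"wx":0,"wy":0,"wz":0},{"hand":0.8,"dx":0,"dy":0,"dz":0,"wx":0,"wy":0,"wz":0},{"hand":1,"dx":0,"dy":0,"dz":0,"wx":0,"wy":0,"wz":0},{"hand":1,"dx":0,"dy":0,"dz":0,"wx":0,"wy":0,"wz":0}]'
python3 -m pendant '[{"hand":1,"dx":0,"dy":0,"dz":0,"wx":0,"wy":0,"wz":0},{"hand":1,"dx":0,"dy":0,"dz":0,"wx":0,"wy":0,"wz":0},{"hand":1,"dx":0,"dy":0,"dz":0.5,"wx":0,"wy":0,"wz":0},{"hand":1,"dx":0,"dy":0,"dz":1.5,"wx":0,"wy":0,"wz":0},{"hand":1,"dx":0,"dy":0,"dz":2,"wx":0,"wy":0,"wz":0}]'
python3 -m pendant '[{"hand":1,"dx":0,"dy":0,"dz":2,"wx":0,"wy":0,"wz":0},{"hand":1,"dx":0,"dy":0,"dz":2,"wx":0,"wy":0,"wz":0},{"hand":1,"dx":0,"dy":0,"dz":2,"wx":0,"wy":0,"wz":0},{"hand":1,"dx":0,"dy":0,"dz":1,"wx":0,"wy":0,"wz":0},{"hand":1,"dx":0,"dy":0,"dz":0,"wx":0,"wy":0,"wz":0}]'
python3 - <<'E'
from h import *
print(r.get_obs()['position']);T,p,d=wrist('w18',[(.5585,.1345,.055,.06),(.5585,.1345,.155,.026)])
E
```

```text
clock: 25.43
position: [0.561, 0.1353, 0.1219]
tool_rot: [0.0, 0.794, 0.608, 0.0]
contact_force: [0.4, -0.2, 0.2]
grip_width: 0.0854
clock: 25.85
position: [0.5597, 0.1351, 0.161]
tool_rot: [-0.001, 0.794, 0.608, -0.002]
contact_force: [0.0, -0.5, -0.7]
grip_width: 0.0856
clock: 26.27
position: [0.5624, 0.1355, 0.2348]
tool_rot: [0.001, 0.794, 0.608, 0.003]
contact_force: [-0.1, 0.4, 0.1]
grip_width: 0.0854
[0.5624166  0.13550262 0.23476102]
```

View pics/w18.png

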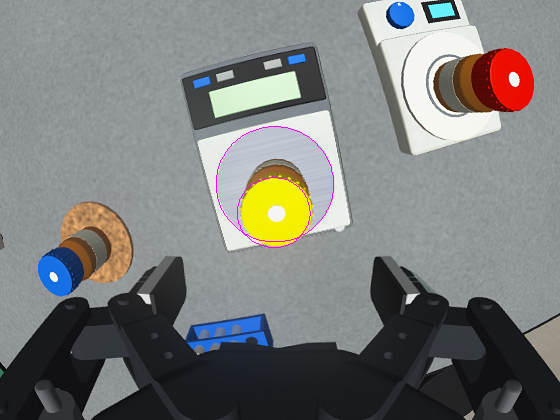

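Yellow is centred on the pan, with its cap at (276,212). Back to the blue bottle.

```bash
python3 -m pendant '[{"hand":1,"dx":0.17,"dy":-1.9,"dz":0,"wx":0,"wy":0,"wz":0},{"hand":1,"dx":0.17,"dy":-2.8,"dz":0,"wx":0,"wy":0,"wz":0},{"hand":1,"dx":0.17,"dy":-2.8,"dz":0,"wx":0,"wy":0,"wz":0},{"hand":1,"dx":0.17,"dy":-2.8,"dz":0,"wx":0,"wy":0,"wz":0},{"hand":1,"dx":0.17,"dy":-2.8,"dz":0,"wx":0,"wy":0,"wz":0}]'
python3 -m pendant '[{"hand":1,"dx":0.17,"dy":-2.8,"dz":-0.5,"wx":0,"wy":0,"wz":0},{"hand":1,"dx":0.17,"dy":-2.8,"dz":-1,"wx":0,"wy":0,"wz":0},{"hand":1,"dx":0.17,"dy":-2.8,"dz":-1,"wx":0,"wy":0,"wz":0},{"hand":1,"dx":0.17,"dy":-2.8,"dz":-1,"wx":0,"wy":0,"wz":0},{"hand":1,"dx":0.17,"dy":-2,"dz":-1,"wx":0,"wy":0,"wz":0}]'
python3 -m pendant '[{"hand":1,"dx":0,"dy":0,"dz":-1,"wx":0,"wy":0,"wz":0},{"hand":1,"dx":0,"dy":0,"dz":-1,"wx":0,"wy":0,"wz":0},{"hand":1,"dx":0,"dy":0,"dz":-1,"wx":0,"wy":0,"wz":0},{"hand":1,"dx":0,"dy":0,"dz":0,"wx":0,"wy":0,"wz":0},{"hand":1,"dx":0,"dy":0,"dz":0,"wx":0,"wy":0,"wz":0}]'
python3 - <<'E'
from h import *
print(r.get_obs()['position']);T,p,d=wrist('w19',[(.5785,-.127,.108,.026)])
E
```

```text
clock: 26.73
position: [0.5683, 0.0033, 0.2299]
tool_rot: [-0.001, 0.793, 0.609, -0.001]
contact_force: [0.3, 0.3, 0.0]
grip_width: 0.0856
clock: 27.15
position: [0.5768, -0.1298, 0.1845]
tool_rot: [-0.001, 0.794, 0.608, -0.001]
contact_force: [-0.0, -0.2, -0.5]
grip_width: 0.0856
clock: 27.57
position: [0.5772, -0.1263, 0.1558]
tool_rot: [-0.001, 0.793, 0.609, -0.0]
contact_force: [0.2, -0.6, 0.6]
grip_width: 0.0853
[ 0.57721255 -0.1263046   0.15583695]
```

View pics/w19.png

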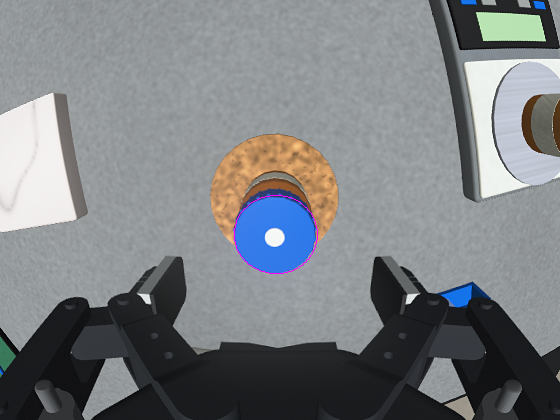

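Aligned: the cap is at (275,235) and matches the overlay. I'll go down 8.1 cm and grip.

```bash
python3 -m pendant '[{"hand":1,"dx":0.1,"dy":0,"dz":-1,"wx":0,"wy":0,"wz":0},{"hand":1,"dx":0,"dy":0,"dz":-1,"wx":0,"wy":0,"wz":0},{"hand":1,"dx":0,"dy":0,"dz":-1,"wx":0,"wy":0,"wz":0},{"hand":1,"dx":0,"dy":0,"dz":-1,"wx":0,"wy":0,"wz":0},{"hand":1,"dx":0,"dy":0,"dz":-1,"wx":0,"wy":0,"wz":0}]'
python3 -m pendant '[{"hand":1,"dx":0,"dy":0,"dz":-1,"wx":0,"wy":0,"wz":0},{"hand":1,"dx":0,"dy":0,"dz":-1,"wx":0,"wy":0,"wz":0},{"hand":1,"dx":0,"dy":0,"dz":-1,"wx":0,"wy":0,"wz":0},{"hand":1,"dx":0,"dy":0,"dz":-0.1,"wx":0,"wy":0,"wz":0},{"hand":1,"dx":0,"dy":0,"dz":0,"wx":0,"wy":0,"wz":0}]'
python3 -m pendant '[{"hand":-1,"dx":0,"dy":0,"dz":0,"wx":0,"wy":0,"wz":0},{"hand":-1,"dx":0,"dy":0,"dz":0,"wx":0,"wy":0,"wz":0},{"hand":-1,"dx":0,"dy":0,"dz":0,"wx":0,"wy":0,"wz":0},{"hand":-1,"dx":0,"dy":0,"dz":0,"wx":0,"wy":0,"wz":0},{"hand":-1,"dx":0,"dy":0,"dz":0,"wx":0,"wy":0,"wz":0}]'
python3 -m pendant '[{"hand":-1,"dx":0,"dy":0,"dz":0,"wx":0,"wy":0,"wz":0},{"hand":-1,"dx":0,"dy":0,"dz":0,"wx":0,"wy":0,"wz":0},{"hand":-1,"dx":0,"dy":0,"dz":0,"wx":0,"wy":0,"wz":0},{"hand":-1,"dx":0,"dy":0,"dz":0,"wx":0,"wy":0,"wz":0},{"hand":-1,"dx":0,"dy":0,"dz":0,"wx":0,"wy":0,"wz":0}]'
```

```text
clock: 28.03
position: [0.5785, -0.1275, 0.1055]
tool_rot: [-0.0, 0.794, 0.608, -0.0]
contact_force: [0.4, 0.2, -0.6]
grip_width: 0.0856
clock: 28.45
position: [0.5783, -0.1276, 0.0748]
tool_rot: [-0.001, 0.794, 0.608, -0.0]
contact_force: [0.7, 0.8, 0.1]
grip_width: 0.0856
clock: 28.87
position: [0.5795, -0.128, 0.0768]
tool_rot: [0.001, 0.794, 0.608, 0.001]
contact_force: [-0.2, -0.4, 4.2]
grip_width: 0.051
clock: 29.28
position: [0.5795, -0.128, 0.0768]
tool_rot: [0.001, 0.794, 0.608, 0.001]
contact_force: [-0.5, -0.6, 5.8]
grip_width: 0.0506
```

```bash
python3 -m pendant '[{"hand":-1,"dx":0,"dy":0,"dz":0.4,"wx":0,"wy":0,"wz":0},{"hand":-1,"dx":0,"dy":0,"dz":1,"wx":0,"wy":0,"wz":0},{"hand":-1,"dx":0,"dy":0,"dz":1.4,"wx":0,"wy":0,"wz":0},{"hand":-1,"dx":0,"dy":0,"dz":1.5,"wx":0,"wy":0,"wz":0},{"hand":-1,"dx":0,"dy":0,"dz":1.5,"wx":0,"wy":0,"wz":0}]'
python3 -m pendant '[{"hand":-1,"dx":-0.3,"dy":-0.7,"dz":1.5,"wx":0,"wy":0,"wz":0},{"hand":-1,"dx":-0.6,"dy":-1.3,"dz":1.3,"wx":0,"wy":0,"wz":0},{"hand":-1,"dx":-0.8,"dy":-1.8,"dz":0.8,"wx":0,"wy":0,"wz":0},{"hand":-1,"dx":-1,"dy":-2.2,"dz":0.4,"wx":0,"wy":0,"wz":0},{"hand":-1,"dx":-1,"dy":-2.3,"dz":0,"wx":0,"wy":0,"wz":0}]'
python3 -m pendant '[{"hand":-1,"dx":-1,"dy":-2.3,"dz":0,"wx":0,"wy":0,"wz":0},{"hand":-1,"dx":-1,"dy":-2.3,"dz":0,"wx":0,"wy":0,"wz":0},{"hand":-1,"dx":-1,"dy":-2.3,"dz":0,"wx":0,"wy":0,"wz":0},{"hand":-1,"dx":-1,"dy":-2.3,"dz":0,"wx":0,"wy":0,"wz":0},{"hand":-1,"dx":-1,"dy":-2.3,"dz":0,"wx":0,"wy":0,"wz":0}]'
python3 -m pendant '[{"hand":-1,"dx":-1,"dy":-2.2,"dz":0,"wx":0,"wy":0,"wz":0},{"hand":-1,"dx":-0.7,"dy":-1.6,"dz":0,"wx":0,"wy":0,"wz":0},{"hand":-1,"dx":-0.4,"dy":-0.9,"dz":0,"wx":0,"wy":0,"wz":0},{"hand":-1,"dx":-0.2,"dy":-0.4,"dz":0,"wx":0,"wy":0,"wz":0},{"hand":-1,"dx":0,"dy":0,"dz":0,"wx":0,"wy":0,"wz":0}]'
python3 - <<'E'
from h import *
print(r.get_obs()['position']);T,p,d=wrist('w20',[(.4695,-.377,.032,.065),(.4695,-.377,.032,.002)])
E
```

```text
clock: 29.7
position: [0.5784, -0.1274, 0.1343]
tool_rot: [-0.001, 0.794, 0.608, -0.0]
contact_force: [1.0, 0.1, -1.8]
grip_width: 0.0507
clock: 30.12
position: [0.542, -0.2111, 0.1754]
tool_rot: [0.001, 0.793, 0.609, 0.001]
contact_force: [1.0, -0.0, -2.5]
grip_width: 0.051
clock: 30.53
position: [0.491, -0.3264, 0.1739]
tool_rot: [-0.0, 0.794, 0.608, 0.0]
contact_force: [-0.2, -0.3, -2.6]
grip_width: 0.0507
clock: 30.95
position: [0.4686, -0.3769, 0.1737]
tool_rot: [-0.0, 0.794, 0.608, 0.0]
contact_force: [-0.3, 0.1, -1.3]
grip_width: 0.0505
[ 0.46855433 -0.37693686  0.1737098 ]
```

View pics/w20.png

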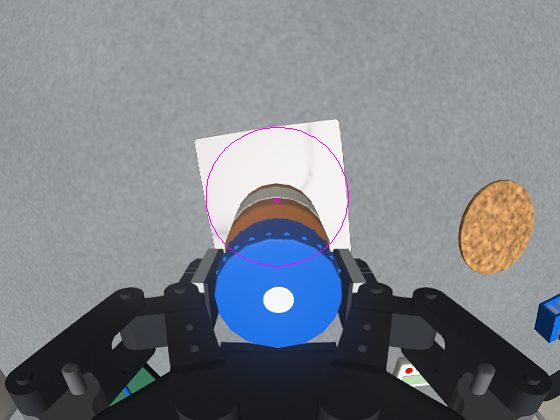

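The inscribed-circle overlay fits the slab within about 2 mm, centred near (277,199). I'll lower.

```bash
python3 -m pendant '[{"hand":-1,"dx":0,"dy":0,"dz":-0.6,"wx":0,"wy":0,"wz":0},{"hand":-1,"dx":0,"dy":0,"dz":-1.3,"wx":0,"wy":0,"wz":0},{"hand":-1,"dx":0,"dy":0,"dz":-1.5,"wx":0,"wy":0,"wz":0},{"hand":-1,"dx":0,"dy":0,"dz":-1.5,"wx":0,"wy":0,"wz":0},{"hand":-1,"dx":0,"dy":0,"dz":-0.9,"wx":0,"wy":0,"wz":0}]'
python3 -m pendant '[{"hand":-1,"dx":0,"dy":0,"dz":-0.5,"wx":0,"wy":0,"wz":0},{"hand":-1,"dx":0,"dy":0,"dz":-0.3,"wx":0,"wy":0,"wz":0},{"hand":-1,"dx":0,"dy":0,"dz":-0.2,"wx":0,"wy":0,"wz":0},{"hand":-1,"dx":0,"dy":0,"dz":0,"wx":0,"wy":0,"wz":0},{"hand":-1,"dx":0,"dy":0,"dz":0,"wx":0,"wy":0,"wz":0}]'
```

```text
clock: 31.42
position: [0.4687, -0.3746, 0.114]
tool_rot: [-0.002, 0.793, 0.609, 0.0]
contact_force: [0.1, 0.5, -3.0]
grip_width: 0.0509
clock: 31.83
position: [0.4693, -0.377, 0.1064]
tool_rot: [0.001, 0.794, 0.608, 0.0]
contact_force: [0.4, -0.2, -2.4]
grip_width: 0.0503
```

```bash
python3 -m pendant '[{"hand":-1,"dx":0,"dy":0,"dz":-0.2,"wx":0,"wy":0,"wz":0},{"hand":-1,"dx":0,"dy":0,"dz":-0.2,"wx":0,"wy":0,"wz":0},{"hand":-1,"dx":0,"dy":0,"dz":-0.1,"wx":0,"wy":0,"wz":0},{"hand":-1,"dx":0,"dy":0,"dz":-0.1,"wx":0,"wy":0,"wz":0},{"hand":-1,"dx":0,"dy":0,"dz":0,"wx":0,"wy":0,"wz":0}]'
```

```text
clock: 32.25
position: [0.4691, -0.3769, 0.1008]
tool_rot: [0.0, 0.794, 0.608, 0.0]
contact_force: [-0.4, -0.1, 4.5]
grip_width: 0.0505
```

```bash
python3 -m pendant '[{"hand":0.3,"dx":0,"dy":0,"dz":0,"wx":0,"wy":0,"wz":0},{"hand":0.5,"dx":0,"dy":0,"dz":0,"wx":0,"wy":0,"wz":0},{"hand":0.8,"dx":0,"dy":0,"dz":0,"wx":0,"wy":0,"wz":0},{"hand":1,"dx":0,"dy":0,"dz":0,"wx":0,"wy":0,"wz":0},{"hand":1,"dx":0,"dy":0,"dz":0,"wx":0,"wy":0,"wz":0}]'
python3 -m pendant '[{"hand":1,"dx":0,"dy":0,"dz":0,"wx":0,"wy":0,"wz":0},{"hand":1,"dx":0,"dy":0,"dz":0,"wx":0,"wy":0,"wz":0},{"hand":1,"dx":0,"dy":0,"dz":0.5,"wx":0,"wy":0,"wz":0},{"hand":1,"dx":0,"dy":0,"dz":1.5,"wx":0,"wy":0,"wz":0},{"hand":1,"dx":0,"dy":0,"dz":2,"wx":0,"wy":0,"wz":0}]'
python3 -m pendant '[{"hand":1,"dx":0,"dy":0,"dz":2,"wx":0,"wy":0,"wz":0},{"hand":1,"dx":0,"dy":0,"dz":2,"wx":0,"wy":0,"wz":0},{"hand":1,"dx":0,"dy":0,"dz":2,"wx":0,"wy":0,"wz":0},{"hand":1,"dx":0,"dy":0,"dz":2,"wx":0,"wy":0,"wz":0},{"hand":1,"dx":0,"dy":0,"dz":1,"wx":0,"wy":0,"wz":0}]'
python3 -m pendant '[{"hand":1,"dx":-2,"dy":0,"dz":0.3,"wx":0,"wy":0,"wz":0},{"hand":1,"dx":-2.4,"dy":0,"dz":0,"wx":0,"wy":0,"wz":0},{"hand":1,"dx":-2.4,"dy":0,"dz":0,"wx":0,"wy":0,"wz":0},{"hand":1,"dx":-2,"dy":0,"dz":0,"wx":0,"wy":0,"wz":0},{"hand":1,"dx":-1,"dy":0,"dz":0,"wx":0,"wy":0,"wz":0}]'
python3 - <<'E'
from h import *
T,p,d=wrist('w21',[(.4695,-.377,.032,.065),(.4695,-.377,.132,.026)])
b=[]
for n in('top','scene'):
    p,d=vision.camera(n);cv2.imwrite(f'pics/{n}21.png',p)
    for x,y,z in((.500,.346,.06),(.5585,.1345,.055),(.4695,-.377,.032)):
        cv2.polylines(p,[proj(n,circ(x,y,z+.1,.026)).round().astype(int)],1,(255,0,255),1)
    b.append(p)
    for t in('beaker','timer','tube_rack','bottle_blue','bottle_yellow','bottle_red'):
        print(n,t,[(np.round(x['rect']),round(x['confidence'],2)) for x in models.spot_in(n,t)[:1]])
cv2.imwrite('pics/b21.png',b[0]);cv2.imwrite('pics/c21.png',b[1])
E
```

```text
clock: 32.67
position: [0.4689, -0.3767, 0.0997]
tool_rot: [-0.0, 0.794, 0.608, 0.0]
contact_force: [0.1, 0.7, 0.2]
grip_width: 0.0857
clock: 33.08
position: [0.468, -0.3758, 0.1389]
tool_rot: [-0.002, 0.794, 0.608, -0.0]
contact_force: [0.3, -0.6, 0.2]
grip_width: 0.0857
clock: 33.5
position: [0.4697, -0.3775, 0.233]
tool_rot: [0.002, 0.794, 0.608, 0.0]
contact_force: [0.7, 0.0, -0.5]
grip_width: 0.0852
clock: 33.92
position: [0.3686, -0.3761, 0.2327]
tool_rot: [-0.001, 0.794, 0.608, -0.0]
contact_force: [0.4, 0.6, -0.3]
grip_width: 0.0855
top beaker [(array([170., 155., 194., 184.]), 0.84)]
top timer [(array([348., 160., 371., 184.]), 0.89)]
top tube_rack []
top bottle_blue [(array([398., 254., 425., 275.]), 0.7)]
top bottle_yellow [(array([213., 220., 232., 244.]), 0.91)]
top bottle_red [(array([132., 244., 160., 267.]), 0.69)]
scene beaker [(array([269., 286., 312., 350.]), 0.57)]
scene timer [(array([174., 177., 198., 196.]), 0.81)]
scene tube_rack [(array([204., 217., 245., 269.]), 0.64)]
scene bottle_blue [(array([248.,  97., 271., 138.]), 0.78)]
scene bottle_yellow [(array([323., 188., 356., 239.]), 0.93)]
scene bottle_red [(array([423., 236., 473., 299.]), 0.9)]
```

View pics/w21.png

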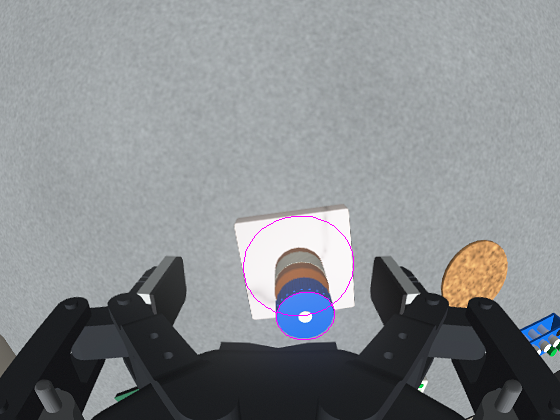

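View pics/b21.png

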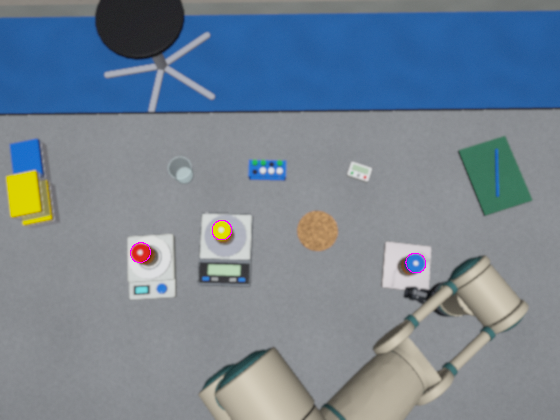

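View pics/c21.png

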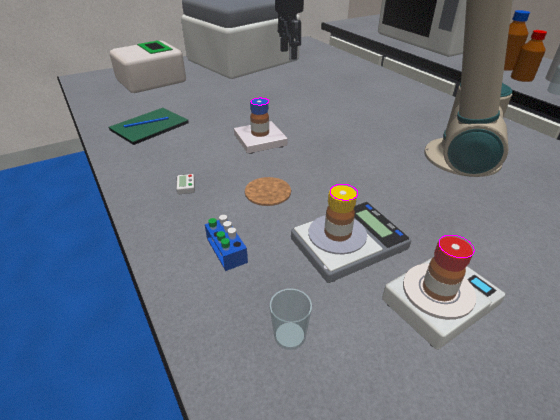

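All three caps match their overlays in the top and scene views: red near (141,253), yellow (222,231) and blue (415,263) in the top view. All stand upright, the bystanders haven't moved and the gripper is clear, so I'm handing in.

```bash
python3 -c "
from plant import job_done,r
print(r.get_obs()['clock'],r.get_obs()['contact_force']);print(job_done())"
```

```text
34.6667 [0.30965815 0.34819415 0.19058098]
the job is handed in; nothing more can be done
None
```

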